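# Change the batch in the carton press and scan it in

### The arm

A 7-joint arm with a two-finger parallel gripper is mounted at the origin on a cart in front of the work surface, level with it; the furniture and walls round the work are solid. World frame = base frame: x ahead of the robot, y to its left, z up, the work surface at z = 0. Lengths are in m, angles in degrees, forces in N, time in s.
With the tool pointing down it reaches from about 0.425 to 0.875 m from the base axis. Payload 4.7 kg.
Tool frame: the origin (TCP) lies midway between the tips of the shut fingers; the grasp point (between the pads) lies 19 mm behind it; z points along the fingers, y is the line along which they close (so a half turn about z gives the same grasp; the last joint's range is limited). The gripper opens to 87 mm and grips with 3 to 60 N. Pads are 19 mm wide; open, the fingers measure 117 mm over their backs; the gripper's body (75 mm by 190 mm) begins 51 mm behind the grasp point.
Start: joints at [-71.27, 18.392, -4.016, 83.108, 1.295, 78.541, -3.26], TCP at [0.2, 0.618, 0.223] pointing down, gripper open.
Joint ranges: [-163.93, 163.93], [-17.29, 119.83], [-79.2, 71.16], [3.27, 140.29], [-89.18, 269.18], [5.43, 117.66], [-154.24, 154.24]. Speed limits (degrees/s): [147.25, 147.25, 180, 180, 180, 180, 180].

### API

Orientations are given as [roll, pitch, yaw] about the fixed x, y, z axes, in that order (R = Rz(yaw) Ry(pitch) Rx(roll)).
In Python, from cell import env, viewer, boxes_of, masks_of gives the robot as it stands. The module is installed in compiled form; this text tells all that it offers.
- The arm moves only by the tool apply_moves, never from a script. Its argument "moves" is a list of rows, each a list of 7 numbers: the shift along the tool's x, y, z scaled (see below), then the turn, a rotation vector about the tool's x, y, z scaled (see below), then the opening, from 0 (shut) to 1 (fully open). A call has 1 to 20 rows; each row is the pose to reach, as a shift and turn from the pose commanded when the call began, along the tool's axes at that moment; what a row does not reach only later rows make up. The controller multiplies each number of a shift by 0.2 m and each number of a turn by 1.5 rad. A row lasts 1/10 s, in which the tool goes at most 50 mm and 8.59 degrees, less where a joint would pass 70% of its speed; a pose out of reach is approached as far as the arm can. A call with a number of a shift or a turn outside -1 to 1 is refused whole. A call with a gripper value outside its range is refused whole. The fingers move at their own pace and stop on an object; "grip_force" is the grip in N (left out, the last holds). Time passes only in rows, so rows that repeat a pose let the fingers close. It gives the time, the measured TCP pose, the force, the opening and the grip force at its end, in the units of the state.
- env.get_obs(): the state, without advancing time (a new reading comes with each control period).
- viewer.read_camera(name): name is "scene" or "top" or "wrist"; returns the picture (384x512x3 uint8, red, green, blue); there is no depth.
- viewer.get_calibration(name): a dict with "fov_y" (degrees; the focal length in pixels is half the picture's height over the tangent of half this angle, whatever the lens; pixels are square), "cx", "cy" (the principal point, pixels), "position" and "orientation" of the camera in the world. Camera axes: x right, y up, looking along -z (the intrinsics and any distortion apply to the point x, -y, -z); pixel columns grow to the right and rows downward; lengths in m; the calibration is good to about 2 mm. A picture is of the moment at which its call begins: read the wrist's pose just before it. get_calibration takes no time and is no camera call; for the wrist camera it gives the pose at the moment of the call.
- env.sign_off(): hands the job in; it is judged then, once.
Trained networks look in the newest picture that a camera, given by its name, has taken for a name from the list of things; names that differ only in an ending like _2 or _b are one class to them, and where a whole thing is asked for, a point or a joint stands for the part that bears it (a point fixed in the world has none). Each returns a list of dicts, best first, with "conf" (0 to 1); they miss things now and then, are a little off and sometimes report something else, mostly with a low value. They report only what shows in the picture. A call takes as long as a camera call.
- boxes_of(camera, target): "location" ([column, row] in pixels, amid what is visible of it).
- masks_of(camera, target): "pixels" (384x512 bool, what is visible of it) and "location" ([column, row] in pixels, amid what is visible of it).
The state is a dict: "time_s": time; "qpos": joint angles; "joint_velocities": joint speeds; "effort": joint torques, N m; "tool_pos": TCP position; "tool_rot": TCP orientation; "force": force on the tool from outside, world axes, zero at the start; "wrist_torque": the same for the moment, N m; "grip_width": finger opening in m; "grasp_force": force on a finger pad.
Only numpy, scipy, OpenCV 4.12 (cv2) and the standard library are available. Lean on these libraries where they do the work, as an engineer would, in place of code of your own. Each camera call takes 0.05 s, during which the arm holds its last target. There are 200 camera calls.

### The job

Change the batch in the carton press: swing its bar out of the way, set the finished cartons that lie in its trough flat in the shallow metal tray, lay every freshly glued small carton that waits on the bench flat in the trough instead, and only then swing the bar back in against its stop. Turn the T-handle clockwise until the bar just touches the cartons and then a quarter turn more, no further, and let go. Then book the batch: hold the hand scanner from the black mat still for a good second, its window aimed square at the middle of the barcode label on the press's post from about a hand's width away, and lay it flat back on the middle of its mat; leave everything else alone.

Things in the scene. Friction and masses are not known exactly. Their poses are not given: they have to be found in the camera images.
- press: press for glued cartons, screwed to the worktop: grey base plate 110 x 360 x 12 mm, its long side along y. Origin: under the middle of the trough; z up; at yaw 0 x points away from the robot and y to the left. At y = -165 mm stands a square post 50 x 50 mm, 92 mm high, on which the bar swings
- press_trough (a point): centre of the trough's floor, 12 mm above the worktop, axes as the press. The trough is open above: 58 mm wide inside in x, 264 mm long inside in y, with a rim only 7 mm high; it takes up to three cartons in a row, each with its 75 mm side along y
- press_label (a point): middle of the barcode label (42 mm wide, 40 mm high) on the face of the post that looks to the press's -x, 55 mm above the worktop, axes as the press
- press_arm (a joint): swing of the pressing bar about the vertical pin on the post, rad: 0 = over the trough, along the press's y axis, against its stop; grows counter-clockwise seen from above as it swings out, 1.57 = along the press's -x; 1.65 at most. Stiff (0.4 N m), stays where it is left. The bar is 36 mm wide, 22 mm high, its top 122 mm above the worktop, and reaches 286 mm from the pin
- press_arm_mid (a point): point on the top face of the pressing bar, on its centre line, 110 mm from the pin; the side faces of the bar lie 18 mm to either side of it; the frame turns with the bar, y pointing away from the pin
- press_handle (a joint): turn of the screw's T-handle, rad, 0 = screw fully raised, grows clockwise seen from above, which drives the screw down, 12 mm a turn; backwards raises it. Goes to 11.9; needs about 0.07 N m; stays where it is left
- press_handle_grip (a point): middle of the T-handle's cross bar (black, 64 mm long, 14 mm thick, 24 mm high) on the screw's axis, which stands on the bar 165 mm from the pin; 180 mm above the worktop when fully raised, sinks with the screw. x runs along the cross bar; the frame turns with the handle. The collar on the bar below it is 134 mm above the worktop
- press_foot (a joint): how far the foot is pressed up against its spring, m: 0 while it hangs free; from touching on it grows 12 mm a turn of the handle (a quarter turn = 0.003), 8.5 mm at most. Spring 2000 N/m
- press_foot_face (a point): middle of the underside of the pressing foot, a bar 40 x 250 mm with a rubber face, parallel to the pressing bar; 58 mm above the worktop with the screw fully raised and the foot free; a carton in the trough is 44 mm high over the worktop
- carton1: small brown carton, freshly glued, waiting on the bench left of the robot: 48 mm in x, 75 mm in y, 32 mm high, 40 to 70 g; origin in the middle of its underside. There are two or three of these; an absent one reads None. (A larger carton, 63 x 101 x 50 mm, is not part of the job)
- carton2: a second carton like carton1, or None
- carton3: a third carton like carton1, or None
- done1: finished carton that lies in the trough at the start, same make and size as carton1; one or two of these, an absent one reads None
- done2: another finished carton like done1, or None
- out_tray: shallow tray of bare metal for the finished cartons, fixed, 140 mm in x, 230 mm in y, rim 11 mm high and 3 mm thick; origin in the middle of its underside; to the robot's right, beyond the mat
- out_tray_floor (a point): middle of the tray's floor, 3 mm above the worktop, axes as the tray; inside 134 x 224 mm
- scanner: cordless hand scanner lying on its side, an L 147 x 116 mm, 58 mm high, 0.13 to 0.19 kg; origin in the middle of its underside's outline. Its head (x 30..74, y -54..47 mm) runs along y, window at the -y end. Its handle runs from the head to x = -73 mm: middle line from (31, 27) to (-65, 41) mm, 34 mm wide, 44 mm high; the trigger lies at x -5..24 on its -y side. Grasp the handle near (-25, 35)
- scanner_window (a point): middle of the scanner's red window, at (52, -54, 29) mm in the scanner's frame, same axes; it looks along -y of the scanner. It reads by itself: no trigger pull is needed
- scanner_mat: black rubber mat, 185 x 150 mm, 3 mm thick, fixed on the worktop, on which the scanner lives; origin in the middle of its underside

How it is judged:
By the outcome, as a careful person would: the job done as asked, in the order asked, and still so for the second after the job is handed in, with the robot touching nothing.
Of carton1, carton2, carton3 only 2 to 3 are there at a start; the rules pass over those that are not, and their reading is None.
Of done1, done2 only 1 to 2 are there at a start; the rules pass over those that are not, and their reading is None.
At some moment in a run one of carton1, carton2, carton3, done1, done2, scanner may be knocked a few centimetres aside while the robot is not near it.
Once in a run the grip may slacken for a moment while it holds something.
It also fails if it takes over 210 s, if anything falls off the work surface, if the arm or the gripper's body presses on something with over 40 N, if the wrist force passes 120 N, or if a joint passes its speed limit or range.

## Working session

There is one attempt and no reset: what is moved stays moved. The work goes in short steps, Python scripts to look and compute and a tool call to move; the robot and the scene stay as the last step left them, time stands still between calls to the robot, and variables do not carry over. Pictures are saved under pics/ and viewed, at most 14 in all, crops included, and the job is handed in when it is done.

Besides the shell and the picture viewer there is one more tool, called after ">>>" as name(argument=value, ...) on one line, values as JSON. apply_moves: Moves the arm, as the interface text tells. Shifts and turns lie within -1 to 1; 1 stands for 0.2 m of shift or 1.5 rad of turn. Its arguments: {"type":"object","properties":{"moves":{"type":"array","items":{"type":"array","items":{"type":"number","minimum":-1,"maximum":1}}},"grip_force":{"type":"number"}},"required":["moves"]}

```bash
mkdir -p pics; cat > h.py <<'E'
import numpy as np, cv2
from scipy.spatial.transform import Rotation as R
from cell import env, viewer, boxes_of, masks_of
def cal(n): return viewer.get_calibration(n)
def rot(c):
    o=np.array(c["orientation"],float)
    if o.shape==(3,3): return o
    if o.size==4: return R.from_quat(o).as_matrix()
    return R.from_euler('xyz',o,degrees=True).as_matrix()
E
python3 - <<'E'
from h import *
print(env.get_obs())
for n in ("scene","top","wrist"):
    print(n,cal(n)); im=viewer.read_camera(n)
    cv2.imwrite(f"pics/{n}0.png",im[:,:,::-1])
E
```

```text
{'time_s': 0.0, 'qpos': array([-71.27151484,  18.43889852,  -4.01594191,  83.17567402,
         1.29270947,  78.53946574,  -3.26112547]), 'joint_velocities': array([-0.07161201, -0.05818063, -0.11165333, -0.09603717, -0.01047285,
       -0.01688936, -0.04879395]), 'effort': array([-1.10309054e-03, -4.91293752e+01, -4.04074648e-01, -3.12528706e+01,
       -6.37110136e-02,  4.33849054e-02,  1.86308657e-04]), 'tool_pos': array([0.19986449, 0.61792814, 0.22145661]), 'tool_rot': array([-1.79891079e+02,  3.36279969e-03,  1.62080092e+02]), 'force': array([-1.24355223, -0.97292355,  0.08548842]), 'wrist_torque': array([ 0.04053188, -0.04811299,  0.00213743]), 'grasp_force': 0.0, 'grip_width': 0.08677731267009568}
scene {'fov_y': 48.28582300330058, 'cx': 259.60686914034835, 'cy': 189.43173035784346, 'position': array([-0.36474281, -0.70663793,  0.77832773]), 'orientation': array([ 60.52061352,  -0.56832284, -49.44760632])}
top {'fov_y': 45.78077123931333, 'cx': 257.6516685710153, 'cy': 193.31476183917982, 'position': array([0.44410492, 0.03102761, 1.67374474]), 'orientation': array([  2.64189487,  -0.70663716, -89.28346667])}
wrist {'fov_y': 69.50390978414126, 'cx': 258.2993575979091, 'cy': 190.54007085258897, 'position': array([0.13157679, 0.63960606, 0.38476251]), 'orientation': array([-15.28439514,   0.10276217,  72.06473742])}
```

View pics/top0.png

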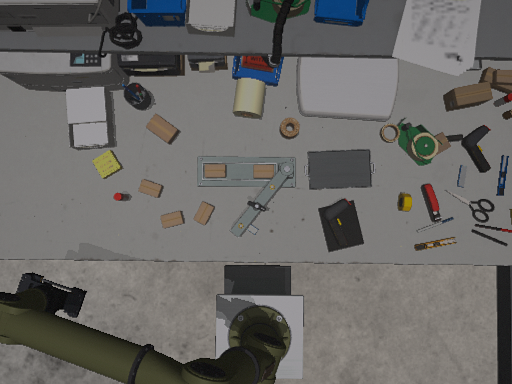

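View pics/scene0.png

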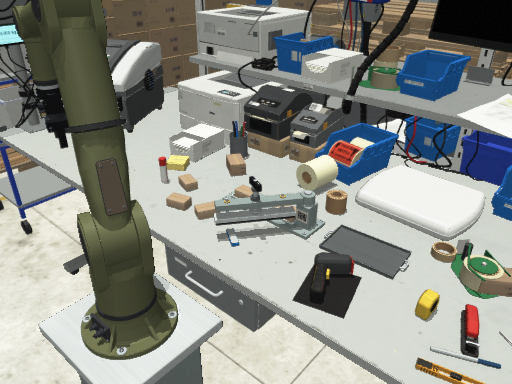

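```bash
cat >> h.py <<'E'
def ray(n,uv,c=None):
    c=c or cal(n); f=192/np.tan(np.radians(c["fov_y"]/2)); M=rot(c)
    d=M@np.array([(uv[0]-c["cx"])/f,-(uv[1]-c["cy"])/f,-1.]); return np.array(c["position"]),d
def onz(n,uv,z,c=None):
    p,d=ray(n,uv,c); return p+d*(z-p[2])/d[2]
def proj(n,P,c=None):
    c=c or cal(n); f=192/np.tan(np.radians(c["fov_y"]/2)); q=rot(c).T@(np.asarray(P,float)-c["position"])
    return np.array([c["cx"]+f*q[0]/-q[2], c["cy"]+f*q[1]/q[2]])
def rect(n,m,z,c=None):
    "min-area rect of mask on plane z: centre, (long,short), yaw of long side"
    cs,_=cv2.findContours(m.astype(np.uint8),cv2.RETR_EXTERNAL,cv2.CHAIN_APPROX_NONE)
    k=max(cs,key=cv2.contourArea)[:,0,:]
    P=np.array([onz(n,uv,z,c)[:2] for uv in k]); 
    (cx,cy),(a,b),t=cv2.minAreaRect((P*1000).astype(np.float32))
    if a<b: a,b,t=b,a,t+90
    return np.array([cx,cy]),(round(a),round(b)),(t+90)%180-90
def find(n,name,z,minc=.3,new=True):
    if new: viewer.read_camera(n)
    c=cal(n)
    for d in masks_of(n,name):
        if d["conf"]<minc: continue
        r=rect(n,d["pixels"],z,c); print(name,round(d["conf"],2),np.round(d["location"]),np.round(r[0]),r[1],round(r[2],1))
E
python3 - <<'E'
from h import *
viewer.read_camera("top")
for n,z in (("carton1",.032),("done1",.044),("out_tray",.011),("scanner",.05),("scanner_mat",.003),("press",.012),("press_arm_mid",.122),("press_handle_grip",.18)):
    find("top",n,z,new=False)
E
```

```text
carton1 0.81 [203. 214.] [447. 206.] (73, 46) -27.3
carton1 0.7 [172. 222.] [423. 320.] (77, 48) -75.2
carton1 0.52 [151. 189.] [532. 400.] (78, 47) 72.3
done1 0.66 [212. 170.] [600. 168.] (75, 47) -89.2
done1 0.65 [263. 172.] [597.  -6.] (72, 51) -89.2
out_tray 0.63 [246. 177.] [510.  57.] (356, 291) -89.9
scanner 0.62 [335. 219.] [ 420. -266.] (168, 89) -1.4
scanner_mat 0.79 [347. 229.] [ 406. -293.] (169, 139) 14.5
press 0.6 [249. 175.] [511.  52.] (363, 293) -89.2
press_arm_mid 0.65 [264. 202.] [496.  -2.] (309, 61) -41.7
press_arm_mid 0.63 [201. 216.] [448. 197.] (70, 49) -25.6
press_handle_grip 0.56 [255. 208.] [472.  18.] (58, 18) 72.3
press_handle_grip 0.55 [259. 201.] [494.  -1.] (292, 57) -41.0
press_handle_grip 0.48 [342. 167.] [ 599. -255.] (213, 127) -85.8
press_handle_grip 0.34 [338. 217.] [ 422. -243.] (162, 84) -2.8
```

```bash
cat >> h.py <<'E'
def pose(p,yaw=90,roll=180,pitch=0): return np.array(p,float),R.from_euler('xyz',[roll,pitch,yaw],degrees=True)
def cur():
    o=env.get_obs(); return np.array(o["tool_pos"]),R.from_euler('xyz',o["tool_rot"],degrees=True)
def go(*T,start=None):
    "T: (pos,yaw). Numbers relative to start pose"
    s=start or cur()
    for p,y in T:
        p,q=pose(p,y); d=s[1].inv().apply(p-s[0])/.2; w=(s[1].inv()*q).as_rotvec()/1.5
        print("to",np.round(p,3),y,"->",np.round(d,3),np.round(w,3))
def pr():
    o=env.get_obs(); print(round(o["time_s"],1),np.round(o["tool_pos"],4),np.round(o["tool_rot"],1),"F",np.round(o["force"],1),"w",round(o["grip_width"],4),round(o["grasp_force"],1), np.round(o["qpos"]))
E
python3 - <<'E'
from h import *
s=cur(); go(([.33,.43,.35],90),start=s); print(R.from_euler('xyz',[180,0,90],degrees=True).as_matrix())
E
```

```text
to [0.33 0.43 0.35] 90 -> [-0.908 -0.697 -0.637] [ 0.    -0.     0.839]
[[ 2.22044605e-16  1.00000000e+00  1.22464680e-16]
 [ 1.00000000e+00 -2.22044605e-16 -2.46519033e-32]
 [ 0.00000000e+00  1.22464680e-16 -1.00000000e+00]]
```

>>> apply_moves(moves=[[-0.91,-0.7,-0.64,0,0,0.84,0],[-0.91,-0.7,-0.64,0,0,0.84,0],[-0.91,-0.7,-0.64,0,0,0.84,0],[-0.91,-0.7,-0.64,0,0,0.84,0],[-0.91,-0.7,-0.64,0,0,0.84,0],[-0.91,-0.7,-0.64,0,0,0.84,0],[-0.91,-0.7,-0.64,0,0,0.84,0],[-0.91,-0.7,-0.64,0,0,0.84,0],[-0.91,-0.7,-0.64,0,0,0.84,0],[-0.91,-0.7,-0.64,0,0,0.84,0],[-0.91,-0.7,-0.64,0,0,0.84,0]])

```text
time_s: 1.7
tool_pos: [0.3301, 0.4292, 0.3506]
tool_rot: [180.0, -0.0, 90.0]
force: [0.0, 0.6, 0.7]
grip_width: 0.0069
grasp_force: 0.0
```

>>> apply_moves(moves=[[-1,0.7,0,0,0,0,0],[-1,0.7,0,0,0,0,0],[-1,0.7,0,0,0,0,0],[-1,0.7,0,0,0,0,0],[-1,0.7,0,0,0,0,0],[-1,0.7,0,0,0,0,0],[-1,0.7,0,0,0,0,0]])

```text
time_s: 2.4
tool_pos: [0.4702, 0.2281, 0.3507]
tool_rot: [-180.0, -0.0, 89.8]
force: [-1.1, 1.3, 0.1]
grip_width: 0.0006
grasp_force: 0.0
```

>>> apply_moves(moves=[[-1,0.15,0,0,0,0,0],[-1,0.15,0,0,0,0,0],[-1,0.15,0,0,0,0,0],[-1,0.15,0,0,0,0,0],[-1,0.15,0,0,0,0,0],[-1,0.15,0,0,0,0,0],[-1,0.15,0,0,0,0,0],[-1,0.15,0,0,0,0,0]])

```text
time_s: 3.2
tool_pos: [0.4991, 0.0317, 0.3503]
tool_rot: [-180.0, -0.0, 90.2]
force: [0.2, 0.1, 0.9]
grip_width: 0.0004
grasp_force: 0.0
```

```bash
python3 - <<'E'
from h import *
pr()
im=viewer.read_camera("wrist"); print(cal("wrist"))
cv2.imwrite("pics/w1.png",cv2.resize(im,(800,600))[:,:,::-1])
for n,z in (("carton1",.032),("done1",.044),("press_trough",.012),("out_tray",.011),("scanner",.05),("scanner_mat",.003),("press_arm_mid",.122),("press_handle_grip",.18)):
    find("wrist",n,z,new=False)
E
```

```text
3.2 [0.4991 0.0317 0.3503] [-180.    -0.    90.2] F [0.2 0.1 0.9] w 0.0004 0.0 [-39.  -3.  31.  92.   2.  90.  -8.]
{'fov_y': 69.50390978414126, 'cx': 258.2993575979091, 'cy': 190.54007085258897, 'position': array([0.49917129, 0.10249327, 0.51352717]), 'orientation': array([-15.29255208,   0.03452343,   0.11154167])}
carton1 0.62 [225.  48.] [447. 205.] (79, 51) -27.0
carton1 0.47 [315. 179.] [600.  -7.] (81, 53) -89.4
done1 0.86 [322.  72.] [598. 166.] (78, 53) -87.4
done1 0.6 [316. 181.] [598.  -5.] (77, 52) -89.9
press_trough 0.95 [296. 145.] [494.  69.] (328, 322) -90.0
press_arm_mid 0.7 [232. 171.] [469.   3.] (255, 81) -38.5
press_handle_grip 0.62 [237. 184.] [472.  16.] (67, 22) 74.1
```

View pics/w1.png

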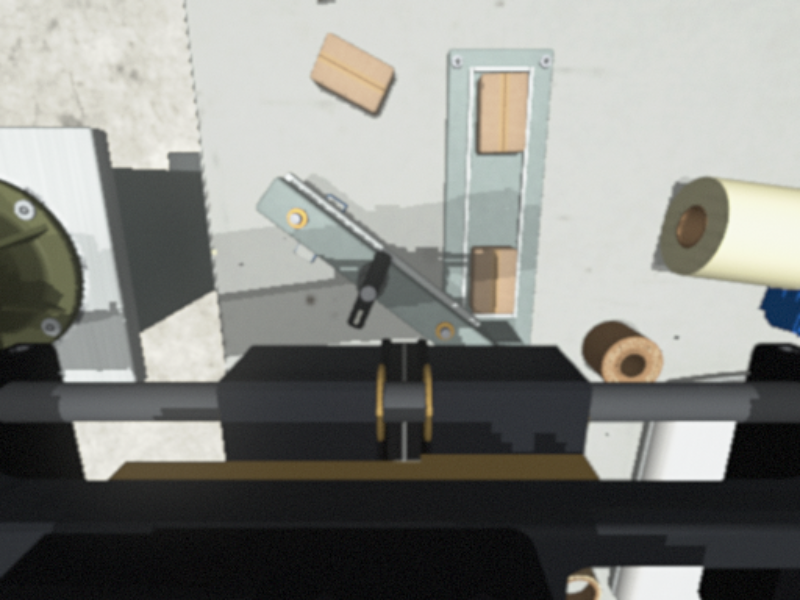

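```bash
python3 - <<'E'
from h import *
s=1.5625
for uv,z in (((448,50),.012),((553,49),.012),((470,68),.019),((528,70),.019),((463,317),.019),((515,318),.019),((368,292),.18),((297,217),.122),((258,208),.122),((287,176),.122),((446,330),.122)):
    print(uv,np.round(onz("wrist",np.array(uv)/s,z)*1000))
viewer.read_camera("top")
for uv,z in (((287,169),.122),((197,156),.012),((197,188),.012),((296,156),.012),((296,188),.012),((237,235),.122)):
    print(uv,np.round(onz("top",uv,z)*1000))
E
```

```text
(448, 50) [546. 230.  12.]
(553, 49) [655. 231.  12.]
(470, 68) [569. 211.  19.]
(528, 70) [629. 209.  19.]
(463, 317) [571. -59.  19.]
(515, 318) [633. -61.  19.]
(368, 292) [471.  14. 180.]
(297, 217) [404.  68. 122.]
(258, 208) [370.  76. 122.]
(287, 176) [398. 103. 122.]
(446, 330) [540. -39. 122.]
(287, 169) [601. -87. 122.]
(197, 156) [655. 236.  12.]
(197, 188) [538. 233.  12.]
(296, 156) [ 660. -128.   12.]
(296, 188) [ 542. -129.   12.]
(237, 235) [373.  81. 122.]
```

```bash
python3 - <<'E'
from h import *
pin=np.array([.602,-.090])
def P(a,off,z,r=.095):
    t=np.radians(a); u=np.array([-np.sin(t),np.cos(t)]); n=np.array([-np.cos(t),-np.sin(t)])
    return [*(pin+r*u-off*n),z]
s=cur(); go((P(51,.045,.25),141),(P(51,.045,.107),141),start=s)
b=pose(P(51,.045,.107),141)
go(*[(P(a,.034,.107),90+a) for a in (51,58,65,72,79,85,91)],start=b)
E
```

```text
to [0.556 0.005 0.25 ] 141 -> [-0.12   0.286  0.503] [ 0.    -0.    -0.595]
to [0.556 0.005 0.107] 141 -> [-0.12   0.286  1.218] [ 0.    -0.    -0.595]
to [ 0.55  -0.004  0.107] 141 -> [-0.    -0.055 -0.   ] [0. 0. 0.]
to [ 0.539 -0.011  0.107] 148 -> [ 0.017 -0.114 -0.   ] [-0.     0.    -0.081]
to [ 0.53  -0.019  0.107] 155 -> [ 0.027 -0.175 -0.   ] [ 0.     0.    -0.163]
to [ 0.522 -0.028  0.107] 162 -> [ 0.029 -0.237 -0.   ] [ 0.     0.    -0.244]
to [ 0.515 -0.038  0.107] 169 -> [ 0.024 -0.298 -0.   ] [ 0.     0.    -0.326]
to [ 0.51  -0.048  0.107] 175 -> [ 0.014 -0.35  -0.   ] [ 0.     0.    -0.396]
to [ 0.506 -0.058  0.107] 181 -> [-0.002 -0.4   -0.   ] [ 0.     0.    -0.465]
```

>>> apply_moves(moves=[[-0.12,0.285,0.5,0,0,-0.595,0],[-0.12,0.285,0.5,0,0,-0.595,0],[-0.12,0.285,0.5,0,0,-0.595,0],[-0.12,0.285,0.5,0,0,-0.595,0],[-0.12,0.285,0.5,0,0,-0.595,0],[-0.12,0.285,0.5,0,0,-0.595,0],[-0.12,0.285,0.5,0,0,-0.595,0],[-0.12,0.285,0.5,0,0,-0.595,0]])

```text
time_s: 4.5
tool_pos: [0.5563, 0.0048, 0.2506]
tool_rot: [180.0, -0.0, 140.8]
force: [-0.4, 0.8, -0.0]
grip_width: 0.0004
grasp_force: 0.0
```

>>> apply_moves(moves=[[0,0,0.2,0,0,0,0],[0,0,0.4,0,0,0,0],[0,0,0.5,0,0,0,0],[0,0,0.6,0,0,0,0],[0,0,0.715,0,0,0,0],[0,0,0.715,0,0,0,0],[0,0,0.715,0,0,0,0]])

```text
time_s: 5.2
tool_pos: [0.5563, 0.0048, 0.1079]
tool_rot: [-180.0, -0.0, 140.9]
force: [0.8, -0.5, 0.6]
grip_width: 0.0003
grasp_force: 0.0
```

>>> apply_moves(moves=[[0,-0.03,0,0,0,0,0],[0,-0.055,0,0,0,0,0],[0.01,-0.085,0,0,0,-0.04,0],[0.017,-0.114,0,0,0,-0.08,0],[0.022,-0.145,0,0,0,-0.12,0],[0.027,-0.175,0,0,0,-0.16,0],[0.028,-0.205,0,0,0,-0.2,0],[0.029,-0.237,0,0,0,-0.245,0],[0.027,-0.27,0,0,0,-0.285,0],[0.024,-0.3,0,0,0,-0.325,0],[0.02,-0.325,0,0,0,-0.36,0],[0.014,-0.35,0,0,0,-0.395,0],[0.006,-0.375,0,0,0,-0.43,0],[0,-0.4,0,0,0,-0.465,0],[0,-0.4,0,0,0,-0.465,0],[0,-0.4,0,0,0,-0.465,0]])

```text
time_s: 6.8
tool_pos: [0.5062, -0.0576, 0.1083]
tool_rot: [180.0, 0.1, -179.1]
force: [0.4, -0.4, 0.2]
grip_width: 0.0004
grasp_force: 0.3
```

```bash
python3 - <<'E'
from h import *
pr()
im=viewer.read_camera("top")
cv2.imwrite("pics/t2.png",cv2.resize(im[110:260,120:380],None,fx=3,fy=3,interpolation=cv2.INTER_CUBIC)[:,:,::-1])
for n,z in (("carton1",.032),("done1",.044)): find("top",n,z,new=False)
s=cur(); go((s[0]+[0,.01,0],180),(s[0]+[0,.01,.1],180),([.598,-.007,.2],90),([.598,-.007,.15],90),start=s)
E
```

```text
6.8 [ 0.5062 -0.0576  0.1083] [ 1.800e+02  1.000e-01 -1.791e+02] F [ 0.4 -0.4  0.2] w 0.0004 0.3 [-26.   7.  32. 112.  -4.  62.  98.]
carton1 0.8 [171. 222.] [423. 321.] (77, 46) -74.8
carton1 0.75 [202. 214.] [444. 207.] (82, 55) -25.8
carton1 0.63 [152. 188.] [533. 400.] (82, 50) 70.8
done1 0.61 [259. 171.] [600.  -5.] (76, 51) -89.3
done1 0.53 [214. 169.] [600. 168.] (75, 47) -89.2
to [ 0.506 -0.048  0.108] 180 -> [-0.001  0.05  -0.   ] [-0.    -0.     0.011]
to [ 0.506 -0.048  0.208] 180 -> [-0.001  0.05  -0.5  ] [-0.    -0.     0.011]
to [ 0.598 -0.007  0.2  ] 90 -> [-0.465  0.245 -0.462] [-0.    -0.     1.058]
to [ 0.598 -0.007  0.15 ] 90 -> [-0.465  0.245 -0.212] [-0.    -0.     1.058]
```

View pics/t2.png

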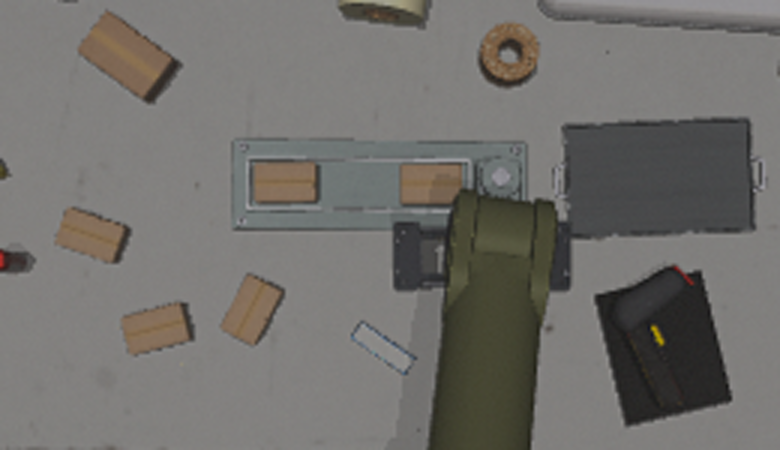

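>>> apply_moves(moves=[[0,0.05,0,0,0,0.01,0],[0,0.05,-0.2,0,0,0.01,0],[0,0.05,-0.46,0,0,0.01,0.85],[-0.2,0.15,-0.46,0,0,0.15,0.85],[-0.465,0.24,-0.46,0,0,1.058,0.85],[-0.465,0.24,-0.46,0,0,1.058,0.85],[-0.465,0.24,-0.46,0,0,1.058,0.85],[-0.465,0.24,-0.46,0,0,1.058,0.85],[-0.465,0.24,-0.46,0,0,1.058,0.85],[-0.465,0.24,-0.46,0,0,1.058,0.85],[-0.465,0.24,-0.46,0,0,1.058,0.85],[-0.465,0.24,-0.46,0,0,1.058,0.85],[-0.465,0.24,-0.46,0,0,1.058,0.85],[-0.465,0.24,-0.46,0,0,1.058,0.85],[-0.465,0.24,-0.46,0,0,1.058,0.85],[-0.465,0.24,-0.46,0,0,1.058,0.85]])

```text
apply_moves: Invalid argument: moves='[[0,0.05,0,0,0,0.01,0],[0,0.05,-0.2,0,0,0.01,0],[0,0.05,-0.46,0,0,0.01,0.85],[-0.2,0.15,-0.46,0,0,0.15,0.85],[-0.465,0.24,-0.46,0,0,1.058,0.85],[-0.465,0.24,-0.46,0,0,1.058,0.85],[-0.465,0.24,-0.46,0...(531 chars total, truncated) does not match type={"type": "array", "items": {"type": "array", "items": {"type": "number", "minimum": -1, "maximum": 1}}}
```

```bash
python3 - <<'E'
from h import *
pr()
viewer.read_camera("wrist")
for n,z in (("done1",.044),): find("wrist",n,z,new=False)
s=cur(); go(([.599,-.006,.024],90),start=s)
v=[onz("top",(120+a/3,110+b/3),.011)*1000 for a,b in ((563,125),(750,118),(754,230),(568,237))]; print(np.round(v),np.round(np.mean(v,0)))
E
```

```text
7.0 [ 0.5058 -0.0576  0.1076] [-180.    -0.  -179.1] F [0.7 0.8 0.5] w 0.0008 0.1 [-26.   7.  32. 112.  -4.  62.  98.]
done1 0.94 [452. 288.] [588. 124.] (39, 28) 0.4
done1 0.68 [177. 118.] [ 441. -129.] (169, 50) -72.1
done1 0.59 [244. 123.] [479. -69.] (78, 6) -0.2
to [ 0.599 -0.006  0.024] 90 -> [-0.471  0.25   0.417] [-0.    -0.     1.058]
[[ 677. -171.   11.]
 [ 689. -401.   11.]
 [ 551. -406.   11.]
 [ 539. -178.   11.]] [ 614. -289.   11.]
```

>>> apply_moves(moves=[[0,0.05,0,0,0,0.01,0],[0,0.05,-0.2,0,0,0.01,0],[0,0.05,-0.46,0,0,0.01,0.85],[-0.2,0.15,-0.46,0,0,0.15,0.85],[-0.465,0.24,-0.46,0,0,1,0.85],[-0.465,0.24,-0.46,0,0,1,0.85],[-0.465,0.24,-0.46,0,0,1,0.85],[-0.465,0.24,-0.46,0,0,1,0.85],[-0.465,0.24,-0.46,0,0,1,0.85],[-0.465,0.24,-0.46,0,0,1,0.85],[-0.465,0.24,-0.46,0,0,1,0.85],[-0.465,0.24,-0.46,0,0,1,0.85],[-0.465,0.24,-0.46,0,0,1,0.85],[-0.465,0.24,-0.46,0,0,1,0.85],[-0.465,0.24,-0.46,0,0,1,0.85]])

```text
time_s: 8.55
tool_pos: [0.598, -0.0078, 0.1993]
tool_rot: [-180.0, 0.0, 95.2]
force: [-0.1, 0.3, -0.1]
grip_width: 0.0738
grasp_force: 0.0
```

```bash
python3 - <<'E'
from h import *
pr()
viewer.read_camera("wrist")
for n,z in (("done1",.044),): find("wrist",n,z,new=False)
s=cur(); go(([.599,-.006,.05],90),([.599,-.006,.024],90),start=s)
E
```

```text
8.6 [ 0.598  -0.0078  0.1993] [-180.     0.    95.2] F [-0.1  0.3 -0.1] w 0.0738 0.0 [-36.  15.  40.  94. -10.  75.  12.]
done1 0.93 [274.  26.] [600. 151.] (51, 48) -88.0
done1 0.88 [261. 175.] [600.  -5.] (77, 48) -89.2
to [ 0.599 -0.006  0.05 ] 90 -> [0.009 0.006 0.747] [-0.    0.    0.06]
to [ 0.599 -0.006  0.024] 90 -> [0.009 0.006 0.877] [-0.    0.    0.06]
```

>>> apply_moves(moves=[[0.01,0.005,0.25,0,0,0.055,0.85],[0.01,0.005,0.5,0,0,0.055,0.85],[0.01,0.005,0.7,0,0,0.055,0.85],[0.01,0.005,0.8,0,0,0.055,0.85],[0.01,0.005,0.875,0,0,0.055,0.85],[0.01,0.005,0.875,0,0,0.055,0.85],[0.01,0.005,0.875,0,0,0.055,0],[0.01,0.005,0.875,0,0,0.055,0],[0.01,0.005,0.875,0,0,0.055,0],[0.01,0.005,0.875,0,0,0.055,0],[0.01,0.005,0.875,0,0,0.055,0],[0.01,0.005,0.875,0,0,0.055,0],[0.01,0.005,0.8,0,0,0.055,0],[0.01,0.005,0.6,0,0,0.055,0],[0.01,0.005,0.2,0,0,0.055,0],[0.01,0.005,-0.2,0,0,0.055,0],[0.01,0.005,-0.2,0,0,0.055,0],[0.01,0.005,-0.2,0,0,0.055,0]], grip_force=20)

```text
time_s: 10.45
tool_pos: [0.6018, -0.0066, 0.247]
tool_rot: [179.4, -0.1, 90.3]
force: [0.8, -0.7, -0.9]
grip_width: 0.048
grasp_force: 20.0
```

```bash
python3 - <<'E'
from h import *
pr()
s=cur(); go(([.606,-.19,.22],92),([.614,-.34,.1],93),([.614,-.34,.016],93),start=s)
E
```

```text
10.4 [ 0.6018 -0.0066  0.247 ] [ 1.794e+02 -1.000e-01  9.030e+01] F [ 0.8 -0.7 -0.9] w 0.048 20.0 [-37.  13.  42.  90.  -9.  79.   6.]
to [ 0.606 -0.19   0.22 ] 92 -> [-0.918  0.015  0.134] [ 0.007 -0.001 -0.02 ]
to [ 0.614 -0.34   0.1  ] 93 -> [-1.669  0.045  0.733] [ 0.007 -0.001 -0.032]
to [ 0.614 -0.34   0.016] 93 -> [-1.669  0.041  1.153] [ 0.007 -0.001 -0.032]
```

>>> apply_moves(moves=[[-0.2,0,0,0,0,0,0],[-0.4,0,0,0,0,0,0],[-0.6,0.01,0,0,0,-0.02,0],[-0.8,0.015,0.1,0,0,-0.02,0],[-0.92,0.015,0.2,0,0,-0.02,0],[-0.92,0.015,0.2,0,0,-0.02,0],[-0.92,0.015,0.2,0,0,-0.02,0]])

```text
time_s: 11.15
tool_pos: [0.6023, -0.1898, 0.1991]
tool_rot: [-179.9, -0.0, 91.9]
force: [0.8, -0.3, -0.4]
grip_width: 0.0478
grasp_force: 20.0
```

>>> apply_moves(moves=[[-0.2,0,0.1,0,0,0,0],[-0.4,0,0.2,0,0,0,0],[-0.6,0.03,0.3,0,0,-0.01,0],[-0.75,0.03,0.5,0,0,-0.01,0],[-0.75,0.03,0.7,0,0,-0.01,0],[-0.75,0.03,0.85,0,0,-0.01,0],[-0.75,0.03,0.92,0,0,-0.01,0],[-0.75,0.03,0.95,0,0,-0.01,0],[-0.75,0.03,0.95,0,0,-0.01,0],[-0.75,0.03,0.95,0,0,-0.01,0]])

```text
time_s: 12.15
tool_pos: [0.6149, -0.3375, 0.0126]
tool_rot: [-180.0, -0.1, 93.0]
force: [-6.3, 2.4, 9.3]
grip_width: 0.0482
grasp_force: 20.0
```

>>> apply_moves(moves=[[0,0,0,0,0,0,0.85],[0,0,0,0,0,0,0.85],[0,0,0,0,0,0,0.85],[0,0,-0.2,0,0,0,0.85],[0,0,-0.45,0,0,0,0.85],[0,0,-0.7,0,0,0,0.85],[0.2,0,-1,0,0,0,0.85],[0.4,0,-1,0,0,0,0.85],[0.6,0,-1,0,0,0,0.85],[0.8,0,-1,0,0,0,0.85],[1,0,-1,0,0,0,0.85],[1,0,-1,0,0,0,0.85],[1,0,-1,0,0,0,0.85]])

```text
time_s: 13.45
tool_pos: [0.6047, -0.1377, 0.2098]
tool_rot: [180.0, -0.0, 93.1]
force: [-0.5, -0.6, -0.5]
grip_width: 0.0741
grasp_force: 0.0
```

>>> apply_moves(moves=[[0.3,0,0,0,0,0.02,0.85],[0.6,0,0,0,0,0.03,0.85],[0.8,0,0,0,0,0.03,0.85],[1,0,0,0,0,0.03,0.85],[1,0,0,0,0,0.03,0.85],[1,0,0,0,0,0.03,0.85],[1,0,0,0,0,0.03,0.85]])

```text
time_s: 14.15
tool_pos: [0.5945, 0.057, 0.2098]
tool_rot: [180.0, 0.1, 90.1]
force: [0.9, -0.2, 0.1]
grip_width: 0.0739
grasp_force: 0.0
```

```bash
python3 - <<'E'
from h import *
pr()
viewer.read_camera("wrist")
for n,z in (("done1",.044),): find("wrist",n,z,new=False)
find("top","done1",.044)
s=cur(); go(([.599,.168,.1],90),([.599,.168,.024],90),start=s)
E
```

```text
14.2 [0.5945 0.057  0.2098] [1.80e+02 1.00e-01 9.01e+01] F [ 0.9 -0.2  0.1] w 0.0739 0.0 [-43.  14.  41.  93. -10.  76.   0.]
done1 0.68 [353. 170.] [ 614. -333.] (76, 47) -89.2
done1 0.62 [214. 169.] [600. 170.] (72, 47) -89.2
done1 0.59 [172. 221.] [422. 317.] (79, 46) -76.7
done1 0.39 [281. 180.] [481. -58.] (341, 122) 0.5
to [0.599 0.168 0.1  ] 90 -> [0.55  0.024 0.548] [0.    0.    0.001]
to [0.599 0.168 0.024] 90 -> [0.55  0.024 0.928] [0.    0.    0.001]
```

>>> apply_moves(moves=[[0.2,0.02,0.1,0,0,0,0.85],[0.4,0.025,0.2,0,0,0,0.85],[0.55,0.025,0.3,0,0,0,0.85],[0.555,0.025,0.5,0,0,0,0.85],[0.555,0.025,0.7,0,0,0,0.85],[0.555,0.025,0.85,0,0,0,0.85],[0.555,0.025,0.93,0,0,0,0.85],[0.555,0.025,0.93,0,0,0,0.85],[0.555,0.025,0.93,0,0,0,0],[0.555,0.025,0.93,0,0,0,0],[0.555,0.025,0.93,0,0,0,0],[0.555,0.025,0.93,0,0,0,0],[0.555,0.025,0.93,0,0,0,0],[0.555,0.025,0.85,0,0,0,0],[0.555,0.025,0.6,0,0,0,0],[0.555,0.025,0.2,0,0,0,0],[0.555,0.025,-0.1,0,0,0,0],[0.555,0.025,-0.1,0,0,0,0],[0.555,0.025,-0.1,0,0,0,0]])

```text
time_s: 16.25
tool_pos: [0.602, 0.1713, 0.2377]
tool_rot: [179.3, -0.3, 90.3]
force: [1.4, 0.5, -1.1]
grip_width: 0.0482
grasp_force: 19.9
```

```bash
python3 - <<'E'
from h import *
pr()
s=cur(); go(([.606,-.03,.23],90),([.614,-.23,.1],90),([.614,-.23,.016],90),start=s)
E
```

```text
16.2 [0.602  0.1713 0.2377] [179.3  -0.3  90.3] F [ 1.4  0.5 -1.1] w 0.0482 19.9 [-49.  17.  39.  88. -11.  79. -10.]
to [ 0.606 -0.03   0.23 ] 90 -> [-1.007  0.015  0.034] [ 0.008 -0.003  0.003]
to [ 0.614 -0.23   0.1  ] 90 -> [-2.01   0.042  0.679] [ 0.008 -0.003  0.003]
to [ 0.614 -0.23   0.016] 90 -> [-2.012  0.037  1.099] [ 0.008 -0.003  0.003]
```

>>> apply_moves(moves=[[-0.2,0,0,0,0,0,0],[-0.4,0,0,0,0,0,0],[-0.6,0.01,0,0,0,0,0],[-0.8,0.015,0.05,0,0,0,0],[-1,0.02,0.12,0,0,0,0],[-1,0.02,0.12,0,0,0,0],[-1,0.02,0.12,0,0,0,0]])

```text
time_s: 16.95
tool_pos: [0.6029, -0.0303, 0.2053]
tool_rot: [-179.9, -0.0, 90.1]
force: [-0.3, 1.0, -0.4]
grip_width: 0.048
grasp_force: 19.9
```

>>> apply_moves(moves=[[-0.2,0,0,0,0,0,0],[-0.4,0,0,0,0,0,0],[-0.6,0.02,0.05,0,0,0,0],[-0.8,0.02,0.15,0,0,0,0],[-1,0.02,0.35,0,0,0,0],[-1,0.02,0.6,0,0,0,0],[-1,0.02,0.8,0,0,0,0],[-1,0.02,0.9,0,0,0,0],[-1,0.02,0.965,0,0,0,0],[-1,0.02,0.965,0,0,0,0],[-1,0.02,0.965,0,0,0,0]])

```text
time_s: 18.05
tool_pos: [0.61, -0.2273, 0.0131]
tool_rot: [179.9, -0.0, 90.4]
force: [0.1, -0.1, -0.0]
grip_width: 0.0481
grasp_force: 20.0
```

>>> apply_moves(moves=[[0,0,0,0,0,0,0.85],[0,0,0,0,0,0,0.85],[0,0,0,0,0,0,0.85],[0,0,-0.2,0,0,0,0.85],[0,0,-0.45,0,0,0,0.85],[0,0,-0.7,0,0,0,0.85],[0.1,0,-1,0,0,0,0.85],[0.4,0,-1,0,0,0,0.85],[0.6,0,-1,0,0,0,0.85],[0.8,0,-1,0,0,0,0.85],[1,0,-1,0,0,0,0.85],[1,0,-1,0,0,0,0.85],[1,0,-1,0,0,0,0.85]])

```text
time_s: 19.35
tool_pos: [0.6076, -0.0275, 0.2127]
tool_rot: [180.0, -0.0, 90.5]
force: [0.4, -0.8, -0.7]
grip_width: 0.0737
grasp_force: 0.0
```

>>> apply_moves(moves=[[0.2,0,0,0,0,0,0.85],[0.4,-0.1,0,0,0,0,0.85],[0.6,-0.25,0,0,0,0,0.85],[0.8,-0.4,0,0,0,0,0.85],[1,-0.6,0,0,0,0,0.85],[1,-0.82,0,0,0,0,0.85],[1,-0.82,0,0,0,0,0.85],[1,-0.82,0,0,0,0,0.85]])

```text
time_s: 20.15
tool_pos: [0.4427, 0.169, 0.213]
tool_rot: [179.9, -0.1, 90.2]
force: [0.6, 0.2, 0.7]
grip_width: 0.074
grasp_force: 0.0
```

```bash
python3 - <<'E'
from h import *
pr()
viewer.read_camera("wrist")
find("wrist","carton1",.032,new=False)
find("top","done1",.044)
find("top","carton1",.032)
E
```

```text
20.1 [0.4427 0.169  0.213 ] [ 1.799e+02 -1.000e-01  9.020e+01] F [0.6 0.2 0.7] w 0.074 0.0 [-61.  -5.  35. 109.   3.  75. -26.]
carton1 0.87 [240.  40.] [424. 320.] (80, 49) -74.3
carton1 0.8 [336.   4.] [526. 356.] (39, 10) 0.2
carton1 0.63 [260. 144.] [447. 208.] (75, 49) -25.9
done1 0.81 [357. 171.] [ 612. -334.] (80, 51) -89.2
done1 0.54 [324. 166.] [ 610. -226.] (72, 51) -89.2
carton1 0.7 [168. 222.] [419. 335.] (47, 45) 19.2
carton1 0.6 [152. 189.] [534. 399.] (77, 46) 72.3
```

```bash
python3 - <<'E'
from h import *
s=cur(); go(([.447,.208,.10],154),([.447,.208,.0125],154),([.447,.208,.2],154),start=s)
print("from lifted"); go(([.5,.13,.2],90.5),start=pose([.447,.208,.19],154))
E
```

```text
to [0.447 0.208 0.1  ] 154 -> [0.194 0.017 0.562] [-0.     0.001 -0.743]
to [0.447 0.208 0.012] 154 -> [0.194 0.017 1.   ] [-0.     0.001 -0.743]
to [0.447 0.208 0.2  ] 154 -> [0.193 0.017 0.062] [-0.     0.001 -0.743]
from lifted
to [0.5  0.13 0.2 ] 90.5 -> [-0.409 -0.234 -0.05 ] [ 0.    -0.     0.739]
```

>>> apply_moves(moves=[[0.1,0.01,0.1,0,0,-0.1,0.85],[0.19,0.015,0.2,0,0,-0.2,0.85],[0.19,0.015,0.3,0,0,-0.3,0.85],[0.19,0.015,0.4,0,0,-0.4,0.85],[0.19,0.015,0.45,0,0,-0.5,0.85],[0.19,0.015,0.5,0,0,-0.6,0.85],[0.19,0.015,0.55,0,0,-0.7,0.85],[0.19,0.015,0.6,0,0,-0.745,0.85],[0.19,0.015,0.75,0,0,-0.745,0.85],[0.19,0.015,0.9,0,0,-0.745,0.85],[0.19,0.015,1,0,0,-0.745,0.85],[0.19,0.015,1,0,0,-0.745,0.85],[0.19,0.015,1,0,0,-0.745,0],[0.19,0.015,1,0,0,-0.745,0],[0.19,0.015,1,0,0,-0.745,0],[0.19,0.015,1,0,0,-0.745,0],[0.19,0.015,1,0,0,-0.745,0],[0.19,0.015,0.9,0,0,-0.745,0],[0.19,0.015,0.6,0,0,-0.745,0],[0.19,0.015,0.2,0,0,-0.745,0]])

```text
time_s: 22.45
tool_pos: [0.4444, 0.2075, 0.1334]
tool_rot: [-179.9, -0.0, 154.3]
force: [0.5, 1.0, -0.0]
grip_width: 0.0475
grasp_force: 19.9
```

>>> apply_moves(moves=[[0,0,-0.1,0,0,0,0],[-0.1,-0.1,-0.2,0,0,0.1,0],[-0.25,-0.2,-0.2,0,0,0.2,0],[-0.4,-0.23,-0.2,0,0,0.3,0],[-0.41,-0.23,-0.2,0,0,0.4,0],[-0.41,-0.23,-0.2,0,0,0.5,0],[-0.41,-0.23,-0.2,0,0,0.6,0],[-0.41,-0.23,-0.2,0,0,0.7,0],[-0.41,-0.23,-0.2,0,0,0.74,0],[-0.41,-0.23,-0.2,0,0,0.74,0],[-0.41,-0.23,-0.2,0,0,0.74,0]])

```text
time_s: 23.55
tool_pos: [0.4992, 0.1313, 0.1726]
tool_rot: [-180.0, -0.0, 90.8]
force: [-0.1, -1.0, -1.3]
grip_width: 0.0481
grasp_force: 19.9
```

```bash
python3 - <<'E'
from h import *
pr()
s=cur(); go(([.601,-.008,.10],90.5),([.601,-.008,.026],90.5),start=s)
find("wrist","carton1",.032)
E
```

```text
23.6 [0.4992 0.1313 0.1726] [-180.    -0.    90.8] F [-0.1 -1.  -1.3] w 0.0481 19.9 [-58.   4.  42. 107.  -3.  70. -14.]
to [ 0.601 -0.008  0.1  ] 90.5 -> [-0.704  0.499  0.363] [-0.    -0.     0.004]
to [ 0.601 -0.008  0.026] 90.5 -> [-0.704  0.499  0.733] [-0.    -0.     0.004]
carton1 0.89 [258. 219.] [500.  98.] (100, 88) 0.8
carton1 0.8 [188.  16.] [429. 291.] (55, 34) 0.8
```

>>> apply_moves(moves=[[-0.2,0.15,0,0,0,0,0],[-0.4,0.3,0,0,0,0,0],[-0.55,0.4,0,0,0,0,0],[-0.7,0.5,0.05,0,0,0.005,0],[-0.705,0.5,0.1,0,0,0.005,0],[-0.705,0.5,0.3,0,0,0.005,0],[-0.705,0.5,0.45,0,0,0.005,0],[-0.705,0.5,0.6,0,0,0.005,0],[-0.705,0.5,0.68,0,0,0.005,0],[-0.705,0.5,0.735,0,0,0.005,0],[-0.705,0.5,0.735,0,0,0.005,0],[-0.705,0.5,0.735,0,0,0.005,0]])

```text
time_s: 24.85
tool_pos: [0.6019, -0.0082, 0.0264]
tool_rot: [179.9, -0.0, 90.3]
force: [-0.1, -0.5, -0.1]
grip_width: 0.048
grasp_force: 20.0
```

>>> apply_moves(moves=[[0,0,0,0,0,0,0.7],[0,0,0,0,0,0,0.7],[0,0,0,0,0,0,0.7],[0,0,-0.2,0,0,0,0.7],[0,0,-0.4,0,0,0,0.7],[0.05,0,-0.6,0,0,0,0.85],[0.2,-0.1,-0.75,0,0,0,0.85],[0.4,-0.2,-0.9,0,0,0,0.85],[0.6,-0.3,-0.9,0,0,0,0.85],[0.8,-0.4,-0.9,0,0,0,0.85],[1,-0.5,-0.9,0,0,0,0.85],[1,-0.7,-0.9,0,0,0,0.85],[1,-0.85,-0.9,0,0,0,0.85],[1,-0.85,-0.9,0,0,0,0.85],[1,-0.85,-0.9,0,0,0,0.85]])

```text
time_s: 26.35
tool_pos: [0.4302, 0.1909, 0.2061]
tool_rot: [179.9, -0.1, 90.4]
force: [-0.0, -1.9, -0.2]
grip_width: 0.0739
grasp_force: 0.0
```

>>> apply_moves(moves=[[0.2,0,0,0,0,0,0.85],[0.45,0,0,0,0,0,0.85],[0.45,0,0,0,0,0,0.85],[0.45,0,0,0,0,0,0.85]])

```text
time_s: 26.75
tool_pos: [0.4305, 0.2812, 0.2051]
tool_rot: [179.9, 0.1, 90.4]
force: [0.3, -1.1, 0.2]
grip_width: 0.0739
grasp_force: 0.0
```

```bash
python3 - <<'E'
from h import *
pr()
find("wrist","carton1",.032)
find("top","carton1",.044)
s=cur(); go(([.424,.320,.10],105),([.424,.32,.0125],105),start=s)
E
```

```text
26.8 [0.4305 0.2812 0.2051] [1.799e+02 1.000e-01 9.040e+01] F [ 0.3 -1.1  0.2] w 0.0739 0.0 [-72.   2.  37. 105.  -1.  74. -35.]
carton1 0.75 [345.  66.] [531. 400.] (78, 52) 71.3
carton1 0.64 [251. 138.] [422. 320.] (74, 49) -74.1
carton1 0.66 [149. 189.] [533. 405.] (64, 49) 72.3
carton1 0.56 [264. 174.] [602.  -8.] (76, 47) -89.2
to [0.424 0.32  0.1  ] 105 -> [ 0.204 -0.032  0.528] [ 0.     0.    -0.173]
to [0.424 0.32  0.012] 105 -> [ 0.204 -0.032  0.966] [ 0.     0.    -0.173]
```

>>> apply_moves(moves=[[0.1,-0.02,0.15,0,0,-0.08,0.85],[0.2,-0.035,0.3,0,0,-0.175,0.85],[0.2,-0.035,0.5,0,0,-0.175,0.85],[0.2,-0.035,0.7,0,0,-0.175,0.85],[0.2,-0.035,0.85,0,0,-0.175,0.85],[0.2,-0.035,0.965,0,0,-0.175,0.85],[0.2,-0.035,0.965,0,0,-0.175,0.85],[0.2,-0.035,0.965,0,0,-0.175,0],[0.2,-0.035,0.965,0,0,-0.175,0],[0.2,-0.035,0.965,0,0,-0.175,0],[0.2,-0.035,0.965,0,0,-0.175,0],[0.2,-0.035,0.965,0,0,-0.175,0],[0.2,-0.035,0.9,0,0,-0.175,0],[0.2,-0.035,0.7,0,0,-0.175,0],[0.2,-0.035,0.45,0,0,-0.175,0],[0.2,-0.035,0.2,0,0,-0.175,0],[0.2,-0.035,0.2,0,0,-0.175,0]])

```text
time_s: 28.65
tool_pos: [0.4263, 0.3234, 0.1735]
tool_rot: [179.3, -0.4, 105.3]
force: [1.1, 0.6, -0.5]
grip_width: 0.0483
grasp_force: 20.0
```

>>> apply_moves(moves=[[-0.2,0.1,0,0,0,0.05,0],[-0.4,0.2,0,0,0,0.1,0],[-0.6,0.3,0,0,0,0.17,0],[-0.7,0.31,0,0,0,0.17,0],[-0.7,0.31,0,0,0,0.17,0],[-0.7,0.31,0,0,0,0.17,0]])

```text
time_s: 29.25
tool_pos: [0.5188, 0.2022, 0.1656]
tool_rot: [-180.0, -0.0, 90.7]
force: [0.6, 0.7, -0.3]
grip_width: 0.0481
grasp_force: 20.0
```

```bash
python3 - <<'E'
from h import *
pr()
s=cur(); go(([.601,.0755,.10],90.5),([.601,.0755,.026],90.5),start=s)
E
```

```text
29.2 [0.5188 0.2022 0.1656] [-180.    -0.    90.7] F [ 0.6  0.7 -0.3] w 0.0481 20.0 [-63.  11.  44. 102.  -8.  70. -16.]
to [0.601 0.076 0.1  ] 90.5 -> [-0.639  0.403  0.327] [-0.    -0.     0.002]
to [0.601 0.076 0.026] 90.5 -> [-0.639  0.403  0.697] [-0.    -0.     0.002]
```

>>> apply_moves(moves=[[-0.2,0.15,0,0,0,0,0],[-0.4,0.3,0,0,0,0,0],[-0.64,0.4,0,0,0,0,0],[-0.64,0.405,0.05,0,0,0,0],[-0.64,0.405,0.2,0,0,0,0],[-0.64,0.405,0.4,0,0,0,0],[-0.64,0.405,0.55,0,0,0,0],[-0.64,0.405,0.65,0,0,0,0],[-0.64,0.405,0.7,0,0,0,0],[-0.64,0.405,0.7,0,0,0,0],[-0.64,0.405,0.7,0,0,0,0]])

```text
time_s: 30.35
tool_pos: [0.602, 0.0768, 0.0259]
tool_rot: [180.0, -0.0, 90.9]
force: [1.3, -0.4, 0.1]
grip_width: 0.0479
grasp_force: 20.0
```

>>> apply_moves(moves=[[0,0,0,0,0,0,0.7],[0,0,0,0,0,0,0.7],[0,0,0,0,0,0,0.7],[0,0,-0.2,0,0,0,0.7],[0,0,-0.4,0,0,0,0.7],[0.05,0,-0.6,0,0,0,0.85],[0.2,-0.1,-0.75,0,0,0,0.85],[0.4,-0.2,-0.9,0,0,0,0.85],[0.6,-0.3,-0.9,0,0,0,0.85],[0.8,-0.35,-0.9,0,0,0,0.85],[1,-0.35,-0.9,0,0,0,0.85],[1,-0.35,-0.9,0,0,0,0.85]])

```text
time_s: 31.55
tool_pos: [0.5267, 0.2824, 0.2053]
tool_rot: [-180.0, -0.2, 91.4]
force: [0.8, 0.5, -0.7]
grip_width: 0.0739
grasp_force: 0.0
```

>>> apply_moves(moves=[[0.2,0,0,0,0,0.1,0.85],[0.43,0,0,0,0,0.2,0.85],[0.43,0,0,0,0,0.21,0.85],[0.43,0,0,0,0,0.21,0.85],[0.43,0,0,0,0,0.21,0.85]])

```text
time_s: 32.05
tool_pos: [0.5287, 0.3585, 0.2056]
tool_rot: [180.0, 0.0, 72.6]
force: [0.1, -0.1, 0.1]
grip_width: 0.0739
grasp_force: 0.0
```

```bash
python3 - <<'E'
from h import *
pr()
find("wrist","carton1",.032)
find("top","carton1",.044)
s=cur(); go(([.532,.400,.10],72),([.532,.400,.0125],72),start=s)
E
```

```text
32.0 [0.5287 0.3585 0.2056] [180.    0.   72.6] F [ 0.1 -0.1  0.1] w 0.0739 0.0 [-70.  21.  44.  88. -15.  77. -43.]
carton1 0.88 [248. 137.] [534. 402.] (75, 50) 71.0
carton1 0.84 [264. 171.] [602. -10.] (72, 47) -89.2
carton1 0.71 [241. 171.] [603.  76.] (72, 50) -89.2
carton1 0.57 [162. 191.] [522. 371.] (43, 23) -12.7
carton1 0.47 [335. 219.] [ 420. -266.] (169, 95) -2.8
to [0.532 0.4   0.1  ] 72 -> [ 0.201 -0.046  0.53 ] [ 0.    -0.     0.007]
to [0.532 0.4   0.012] 72 -> [ 0.201 -0.046  0.968] [ 0.    -0.     0.007]
```

>>> apply_moves(moves=[[0.1,-0.02,0.15,0,0,0,0.85],[0.205,-0.04,0.3,0,0,0.01,0.85],[0.205,-0.04,0.5,0,0,0.01,0.85],[0.205,-0.04,0.7,0,0,0.01,0.85],[0.205,-0.04,0.85,0,0,0.01,0.85],[0.205,-0.04,0.965,0,0,0.01,0.85],[0.205,-0.04,0.965,0,0,0.01,0.85],[0.205,-0.04,0.965,0,0,0.01,0],[0.205,-0.04,0.965,0,0,0.01,0],[0.205,-0.04,0.965,0,0,0.01,0],[0.205,-0.04,0.965,0,0,0.01,0],[0.205,-0.04,0.965,0,0,0.01,0],[0.205,-0.04,0.9,0,0,0.01,0],[0.205,-0.04,0.7,0,0,0.01,0],[0.205,-0.04,0.45,0,0,0.01,0],[0.205,-0.04,0.2,0,0,0.01,0],[0.205,-0.04,0.2,0,0,0.01,0]])

```text
time_s: 33.95
tool_pos: [0.537, 0.4036, 0.175]
tool_rot: [179.6, -0.7, 71.8]
force: [1.5, -0.2, 0.0]
grip_width: 0.0479
grasp_force: 20.0
```

>>> apply_moves(moves=[[-0.2,0.1,0,0,0,-0.05,0],[-0.4,0.3,0,0,0,-0.12,0],[-0.5,0.41,0,0,0,-0.215,0],[-0.5,0.41,0,0,0,-0.215,0],[-0.5,0.41,0,0,0,-0.215,0],[-0.5,0.41,0,0,0,-0.215,0]])

```text
time_s: 34.55
tool_pos: [0.5786, 0.2827, 0.1655]
tool_rot: [-180.0, -0.1, 90.4]
force: [0.2, -0.8, -0.7]
grip_width: 0.0482
grasp_force: 20.0
```

```bash
python3 - <<'E'
from h import *
pr()
s=cur(); go(([.600,.161,.10],90.5),([.600,.161,.026],90.5),start=s)
E
```

```text
34.5 [0.5786 0.2827 0.1655] [-1.80e+02 -1.00e-01  9.04e+01] F [ 0.2 -0.8 -0.7] w 0.0482 20.0 [-60.  23.  41.  90. -16.  73. -16.]
to [0.6   0.161 0.1  ] 90.5 -> [-0.609  0.103  0.327] [-0.    -0.001 -0.002]
to [0.6   0.161 0.026] 90.5 -> [-0.61   0.103  0.697] [-0.    -0.001 -0.002]
```

>>> apply_moves(moves=[[-0.2,0.05,0,0,0,0,0],[-0.4,0.1,0,0,0,0,0],[-0.61,0.105,0,0,0,0,0],[-0.61,0.105,0.05,0,0,0,0],[-0.61,0.105,0.2,0,0,0,0],[-0.61,0.105,0.4,0,0,0,0],[-0.61,0.105,0.55,0,0,0,0],[-0.61,0.105,0.65,0,0,0,0],[-0.61,0.105,0.7,0,0,0,0],[-0.61,0.105,0.7,0,0,0,0],[-0.61,0.105,0.7,0,0,0,0]])

```text
time_s: 35.65
tool_pos: [0.6012, 0.1609, 0.0259]
tool_rot: [180.0, -0.0, 90.4]
force: [-0.2, 1.1, 0.6]
grip_width: 0.0481
grasp_force: 20.0
```

>>> apply_moves(moves=[[0,0,0,0,0,0,0.7],[0,0,0,0,0,0,0.7],[0,0,0,0,0,0,0.7],[0,0,-0.2,0,0,0,0.7],[0,0,-0.4,0,0,0,0.7],[0,-0.1,-0.6,0,0,0,0.5],[0,-0.3,-0.8,0,0,0,0],[0,-0.5,-1,0,0,0,0],[-0.1,-0.5,-1,0,0,0,0],[-0.3,-0.5,-1,0,0,0,0],[-0.45,-0.5,-1,0,0,0,0],[-0.45,-0.5,-1,0,0,0,0],[-0.45,-0.5,-1,0,0,0,0]])

```text
time_s: 36.95
tool_pos: [0.5016, 0.0683, 0.2259]
tool_rot: [180.0, -0.1, 90.2]
force: [-0.9, 0.7, 0.2]
grip_width: 0.0058
grasp_force: 0.0
```

```bash
python3 - <<'E'
from h import *
pr()
im=viewer.read_camera("wrist")
cv2.imwrite("pics/w3.png",cv2.resize(im[:250],None,fx=1.5,fy=1.5)[:,:,::-1])
for n,z in (("carton1",.044),("press_arm_mid",.122),("press_handle_grip",.18)): find("wrist",n,z,new=False)
find("top","carton1",.044)
find("top","scanner",.05,new=False)
find("top","scanner_mat",.003,new=False)
E
```

```text
37.0 [0.5016 0.0683 0.2259] [ 1.80e+02 -1.00e-01  9.02e+01] F [-0.9  0.7  0.2] w 0.0058 0.0 [-60.  -1.  49. 104.   1.  76. -10.]
carton1 0.92 [335. 163.] [599.  81.] (76, 56) -89.7
carton1 0.91 [331. 210.] [599.  22.] (53, 31) 0.3
carton1 0.74 [340.  96.] [598. 162.] (75, 53) -89.7
press_arm_mid 0.88 [130. 284.] [352. -40.] (25, 25) -89.6
carton1 0.75 [220. 170.] [602. 159.] (72, 43) -89.0
carton1 0.64 [278. 180.] [480.  51.] (362, 348) -89.2
carton1 0.58 [264. 173.] [602. -10.] (72, 47) -89.2
scanner 0.91 [332. 221.] [ 420. -266.] (161, 89) -1.4
scanner_mat 0.9 [346. 231.] [ 406. -296.] (163, 139) 13.9
```

View pics/w3.png

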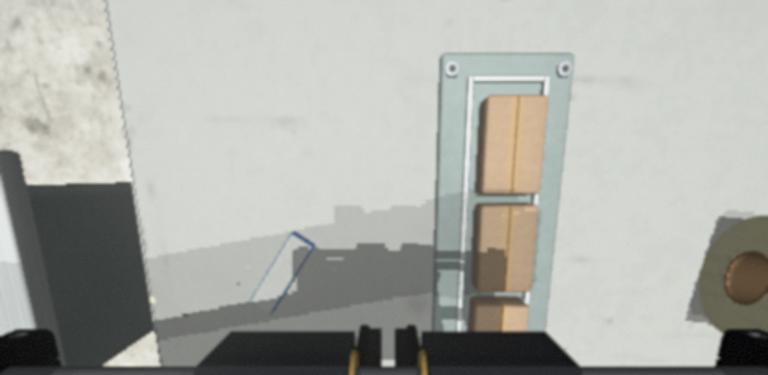

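>>> apply_moves(moves=[[-0.2,0.03,0,0,0,-0.1,0],[-0.4,0.03,0,0,0,-0.2,0],[-0.6,0.03,0,0,0,-0.3,0],[-0.8,0.03,0,0,0,-0.4,0],[-1,0.03,0,0,0,-0.5,0],[-1,0.03,0,0,0,-0.6,0],[-1,0.03,0,0,0,-0.7,0],[-1,0.03,0,0,0,-0.8,0],[-1,0.03,0,0,0,-0.9,0],[-1,0.03,0,0,0,-0.99,0],[-1,0.03,0,0,0,-0.99,0],[-1,0.03,0,0,0,-0.99,0]])

```text
time_s: 38.55
tool_pos: [0.5088, -0.1311, 0.2255]
tool_rot: [-180.0, -0.0, 175.4]
force: [-0.1, -0.2, -0.2]
grip_width: 0.0006
grasp_force: 0.0
```

```bash
python3 - <<'E'
from h import *
pr()
pin=np.array([.602,-.090])
def P(a,off,z,r=.095):
    t=np.radians(a); u=np.array([-np.sin(t),np.cos(t)]); n=np.array([np.cos(t),np.sin(t)])
    return [*(pin+r*u-off*n),z]
s=cur(); go((P(91,.05,.226),181),(P(91,.05,.107),181),start=s)
b=pose(P(91,.05,.107),181)
A=[91,84,76,68,60,52,44,36,28,20,14,8,3,0]
go(*[(P(a,.034,.107),90+a) for a in A if a>24],start=b)
b=pose(P(28,.034,.107),118)
go(*[(P(a,.034,.107),90+a) for a in A if a<28],start=b)
E
```

```text
38.5 [ 0.5088 -0.1311  0.2255] [-180.    -0.   175.4] F [-0.1 -0.2 -0.2] w 0.0006 0.0 [-45.   3.  59. 102.  -3.  76. 100.]
to [ 0.508 -0.142  0.226] 181 -> [ 0.    -0.053 -0.002] [-0.    -0.    -0.065]
to [ 0.508 -0.142  0.107] 181 -> [ 0.    -0.053  0.593] [-0.    -0.    -0.065]
to [ 0.508 -0.126  0.107] 181 -> [0.   0.08 0.  ] [0. 0. 0.]
to [ 0.504 -0.114  0.107] 174 -> [0.017 0.139 0.   ] [-0.    -0.     0.081]
to [ 0.502 -0.1    0.107] 166 -> [0.028 0.209 0.   ] [ 0.    -0.     0.175]
to [ 0.501 -0.086  0.107] 158 -> [0.029 0.279 0.   ] [-0.    -0.     0.268]
to [ 0.503 -0.072  0.107] 150 -> [0.02  0.349 0.   ] [ 0.    -0.     0.361]
to [ 0.506 -0.058  0.107] 142 -> [0.001 0.417 0.   ] [-0.    -0.     0.454]
to [ 0.512 -0.045  0.107] 134 -> [-0.027  0.481  0.   ] [ 0.    -0.     0.547]
to [ 0.519 -0.033  0.107] 126 -> [-0.063  0.542  0.   ] [-0.   -0.    0.64]
to [ 0.527 -0.022  0.107] 118 -> [-0.108  0.596  0.   ] [-0.    -0.     0.733]
to [ 0.538 -0.012  0.107] 110 -> [0.019 0.068 0.   ] [ 0.    -0.     0.093]
to [ 0.546 -0.006  0.107] 104 -> [0.027 0.12  0.   ] [ 0.    -0.     0.163]
to [ 0.555 -0.001  0.107] 98 -> [0.029 0.173 0.   ] [ 0.    -0.     0.233]
to [0.563 0.003 0.107] 93 -> [0.027 0.217 0.   ] [ 0.    -0.     0.291]
to [0.568 0.005 0.107] 90 -> [0.024 0.243 0.   ] [ 0.    -0.     0.326]
```

>>> apply_moves(moves=[[0,-0.055,0,0,0,-0.065,0],[0,-0.055,0.1,0,0,-0.065,0],[0,-0.055,0.25,0,0,-0.065,0],[0,-0.055,0.4,0,0,-0.065,0],[0,-0.055,0.5,0,0,-0.065,0],[0,-0.055,0.593,0,0,-0.065,0],[0,-0.055,0.593,0,0,-0.065,0]])

```text
time_s: 39.25
tool_pos: [0.5059, -0.1417, 0.1047]
tool_rot: [-180.0, -0.3, -179.1]
force: [0.0, 0.0, 0.2]
grip_width: 0.0006
grasp_force: 0.0
```

>>> apply_moves(moves=[[0,0.04,0,0,0,0,0],[0,0.08,0,0,0,0,0],[0.008,0.11,0,0,0,0.04,0],[0.017,0.14,0,0,0,0.08,0],[0.023,0.175,0,0,0,0.13,0],[0.028,0.21,0,0,0,0.175,0],[0.029,0.245,0,0,0,0.22,0],[0.029,0.28,0,0,0,0.27,0],[0.025,0.315,0,0,0,0.315,0],[0.02,0.35,0,0,0,0.36,0],[0.01,0.385,0,0,0,0.41,0],[0,0.417,0,0,0,0.455,0],[-0.013,0.45,0,0,0,0.5,0],[-0.027,0.48,0,0,0,0.545,0],[-0.045,0.51,0,0,0,0.595,0],[-0.063,0.54,0,0,0,0.64,0],[-0.085,0.57,0,0,0,0.685,0],[-0.108,0.596,0,0,0,0.733,0],[-0.108,0.596,0,0,0,0.733,0]])

```text
time_s: 41.15
tool_pos: [0.5278, -0.0207, 0.1076]
tool_rot: [179.9, -0.0, 118.1]
force: [0.8, -1.2, 1.3]
grip_width: 0.0003
grasp_force: 0.0
```

>>> apply_moves(moves=[[0.01,0.035,0,0,0,0.045,0],[0.019,0.068,0,0,0,0.093,0],[0.023,0.095,0,0,0,0.13,0],[0.027,0.12,0,0,0,0.163,0],[0.028,0.147,0,0,0,0.2,0],[0.029,0.173,0,0,0,0.233,0],[0.028,0.195,0,0,0,0.262,0],[0.027,0.217,0,0,0,0.29,0],[0.026,0.23,0,0,0,0.31,0],[0.024,0.238,0,0,0,0.326,0],[0.024,0.238,0,0,0,0.326,0]])

```text
time_s: 42.25
tool_pos: [0.5671, 0.005, 0.1072]
tool_rot: [180.0, -0.1, 90.0]
force: [-2.2, 0.4, 0.6]
grip_width: 0.0005
grasp_force: 1.3
```

```bash
python3 - <<'E'
from h import *
pr()
im=viewer.read_camera("scene")
cv2.imwrite("pics/s4.png",cv2.resize(im[120:320,140:460],None,fx=2.4,fy=2.4,interpolation=cv2.INTER_CUBIC)[:,:,::-1])
E
```

```text
42.2 [0.5671 0.005  0.1072] [ 1.8e+02 -1.0e-01  9.0e+01] F [-2.2  0.4  0.6] w 0.0005 1.3 [-57.  25.  67. 105. -25.  67.  18.]
```

View pics/s4.png

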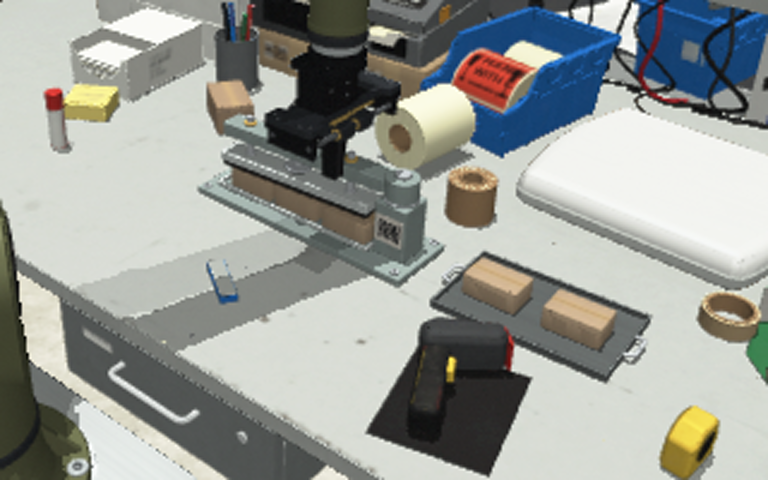

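>>> apply_moves(moves=[[0,0.005,0,0,0,0,0],[0,0.01,0,0,0,0,0],[0,0.015,0,0,0,0,0],[0,0.015,0,0,0,0,0]])

```text
time_s: 42.7
tool_pos: [0.5697, 0.0047, 0.1069]
tool_rot: [-179.9, -0.1, 90.0]
force: [-3.7, 2.4, 2.2]
grip_width: 0.0004
grasp_force: 2.0
```

>>> apply_moves(moves=[[0,0.005,0,0,0,0,0],[0,0.01,0,0,0,0,0],[0,0.01,0,0,0,0,0]])

```text
time_s: 43.0
tool_pos: [0.5717, 0.0048, 0.1068]
tool_rot: [-179.9, -0.1, 90.0]
force: [-3.8, 3.0, 1.4]
grip_width: 0.0005
grasp_force: 1.9
```

```bash
python3 - <<'E'
from h import *
pr()
E
```

```text
43.0 [0.5717 0.0048 0.1068] [-1.799e+02 -1.000e-01  9.000e+01] F [-3.8  3.   1.4] w 0.0005 1.9 [-56.  25.  66. 104. -25.  67.  18.]
```

Still sliding (friction level only); keep pushing until the force rises.

>>> apply_moves(moves=[[0,0.005,0,0,0,0,0],[0,0.01,0,0,0,0,0],[0,0.01,0,0,0,0,0]])

```text
time_s: 43.3
tool_pos: [0.5732, 0.005, 0.1068]
tool_rot: [-179.9, -0.1, 90.0]
force: [-5.7, 3.8, 2.6]
grip_width: 0.0005
grasp_force: 2.8
```

>>> apply_moves(moves=[[0,0.005,0,0,0,0,0],[0,0.01,0,0,0,0,0],[0,0.01,0,0,0,0,0]])

```text
time_s: 43.6
tool_pos: [0.5732, 0.005, 0.1068]
tool_rot: [-179.6, -0.2, 90.0]
force: [-12.7, 4.7, 8.5]
grip_width: 0.0007
grasp_force: 6.0
```

>>> apply_moves(moves=[[0,0.005,0,0,0,0,0],[0,0.01,0,0,0,0,0],[0,0.01,0,0,0,0,0]])

```text
time_s: 43.9
tool_pos: [0.5732, 0.005, 0.1067]
tool_rot: [-179.3, -0.2, 90.0]
force: [-19.9, 5.0, 14.1]
grip_width: 0.0005
grasp_force: 9.1
```

>>> apply_moves(moves=[[0,-0.05,0,0,0,0,0],[0,-0.15,0,0,0,0,0],[0,-0.25,0,0,0,0,0],[0,-0.35,-0.1,0,0,0,0],[0,-0.35,-0.35,0,0,0,0],[0,-0.35,-0.6,0,0,0,0],[0,-0.35,-0.85,0,0,0,0],[0,-0.1,-0.95,0,0,0,0],[0.1,0,-0.95,0,0,0,0],[0.25,0.15,-0.95,0,0,0,0],[0.25,0.15,-0.95,0,0,0,0],[0.25,0.15,-0.95,0,0,0,0]])

```text
time_s: 45.1
tool_pos: [0.6093, 0.0536, 0.2961]
tool_rot: [179.9, 0.3, 90.0]
force: [-0.1, -0.6, -0.1]
grip_width: 0.0003
grasp_force: 0.0
```

```bash
python3 - <<'E'
from h import *
pr()
im=viewer.read_camera("wrist")
cv2.imwrite("pics/w5.png",cv2.resize(im[:260],None,fx=1.5,fy=1.5)[:,:,::-1])
for n,z in (("press_handle_grip",.192),("press_arm_mid",.122)): find("wrist",n,z,new=False)
E
```

```text
45.1 [0.6093 0.0536 0.2961] [179.9   0.3  90. ] F [-0.1 -0.6 -0.1] w 0.0003 0.0 [-58.  21.  67.  84. -19.  87.   8.]
press_arm_mid 0.97 [249. 136.] [602.  95.] (212, 74) 80.1
press_arm_mid 0.64 [249. 159.] [596.  73.] (78, 26) 16.2
```

View pics/w5.png

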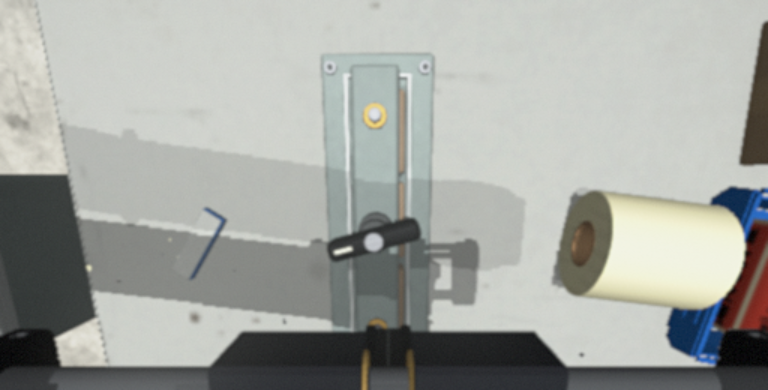

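```bash
python3 - <<'E'
from h import *
for z in (.192,.18,.17): print(z,np.round(onz("wrist",(249.3,160.7),z)*1000,1), [np.round(onz("wrist",np.array(p)/1.5,z)[:2]*1000,1) for p in ((332,252),(416,229))])
for p,z in (((374,115),.125),((376,325),.125),((330,66),.012),((425,66),.012),((321,54),.012),((434,54),.012)): print(p,np.round(onz("wrist",np.array(p)/1.5,z)*1000,1))
c=cal("wrist"); print(c["position"],c["orientation"])
# bar yaw
for p in ((352,66),(398,66),(352,300),(398,300)): print(p,np.round(onz("wrist",np.array(p)/1.5,.122)*1000,1))
E
```

```text
0.192 [599.5  80.  192. ] [array([571.9,  72.8]), array([626.8,  87.7])]
0.18 [599.1  78.  180. ] [array([570.3,  70.6]), array([627.7,  86.1])]
0.17 [598.8  76.4 170. ] [array([568.9,  68.7]), array([628.4,  84.8])]
(374, 115) [598.6 164.9 125. ]
(376, 325) [598.3  -3.5 125. ]
(330, 66) [552.8 223.8  12. ]
(425, 66) [645.8 223.5  12. ]
(321, 54) [544.5 234.4  12. ]
(434, 54) [654.4 234.1  12. ]
[0.60804724 0.12307689 0.46083205] [-15.27137232  -0.08923288  -0.18545148]
(352, 66) [582.6 199.1 122. ]
(398, 66) [616.6 199.  122. ]
(352, 300) [578.   18.1 122. ]
(398, 300) [617.2  18.  122. ]
```

```bash
python3 - <<'E'
from h import *
im=viewer.read_camera("scene")
cv2.imwrite("pics/s6.png",cv2.resize(im[150:260,200:330],None,fx=6,fy=5.4,interpolation=cv2.INTER_CUBIC)[:,:,::-1])
for n in ("press_handle_grip","press_foot_face"):
  for d in masks_of("scene",n): 
    ys,xs=np.nonzero(d["pixels"]); print(n,round(d["conf"],2),np.round(d["location"],1),xs.min(),xs.max(),ys.min(),ys.max())
c=cal("scene")
def fx(z): # handle points: top centre, bottom
    return np.round(proj("scene",[.599,.077,z],c),1)
print({z:fx(z) for z in (.122,.134,.15,.16,.17,.18,.192)})
print("foot-level pts at -y end/ +y end of foot near edge", [np.round(proj("scene",[.58,y,z],c),1) for y in (-.05,.2) for z in (.044,.058,.1,.122)])
E
```

```text
press_handle_grip 0.53 [267.2 163.5] 261 271 157 171
press_foot_face 0.73 [266.4 194.4] 235 298 177 210
{0.122: array([267.1, 177.4]), 0.134: array([267.2, 174.1]), 0.15: array([267.3, 169.8]), 0.16: array([267.3, 167. ]), 0.17: array([267.4, 164.2]), 0.18: array([267.5, 161.4]), 0.192: array([267.5, 158. ])}
foot-level pts at -y end/ +y end of foot near edge [array([293.7, 213.7]), array([293.9, 209.9]), array([294.5, 198.5]), array([294.9, 192.3]), array([236.2, 188.1]), array([236.1, 184.6]), array([235.9, 173.9]), array([235.8, 168.1])]
```

View pics/s6.png

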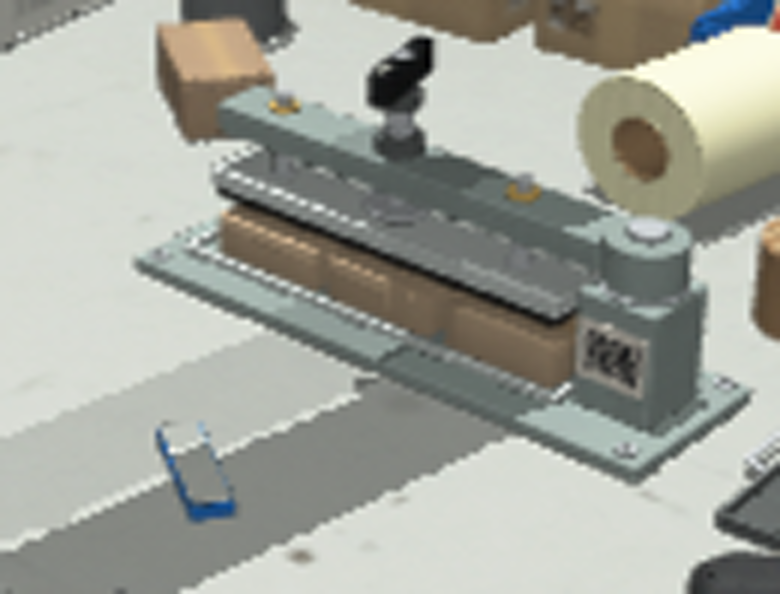

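>>> apply_moves(moves=[[0.117,-0.05,0,0,0,0,0],[0.117,-0.05,0.15,0,0,0,0],[0.117,-0.05,0.3,0,0,0,0],[0.117,-0.05,0.4,0,0,0,0],[0.117,-0.05,0.45,0,0,0,0],[0.117,-0.05,0.48,0,0,0,0],[0.117,-0.05,0.5,0,0,0,0],[0.117,-0.05,0.5,0,0,0,0]])

```text
time_s: 46.2
tool_pos: [0.5984, 0.0772, 0.1974]
tool_rot: [180.0, -0.0, 90.0]
force: [-0.1, 0.5, 0.1]
grip_width: 0.0007
grasp_force: 0.0
```

>>> apply_moves(moves=[[0,0,0.01,0,0,0,0],[0,0,0.02,0,0,0,0],[0,0,0.02,0,0,0,0]])

```text
time_s: 46.5
tool_pos: [0.5982, 0.0773, 0.193]
tool_rot: [180.0, -0.0, 90.0]
force: [-0.1, 0.2, -0.6]
grip_width: 0.0007
grasp_force: 0.0
```

>>> apply_moves(moves=[[0,0,0.01,0,0,0,0],[0,0,0.015,0,0,0,0],[0,0,0.015,0,0,0,0]])

```text
time_s: 46.8
tool_pos: [0.5981, 0.0773, 0.1898]
tool_rot: [-180.0, 0.0, 90.0]
force: [1.5, 0.0, -0.7]
grip_width: 0.0003
grasp_force: 0.0
```

>>> apply_moves(moves=[[0,0,0.01,0,0,0,0],[0,0,0.01,0,0,0,0]])

```text
time_s: 47.0
tool_pos: [0.598, 0.0773, 0.1877]
tool_rot: [-180.0, 0.0, 90.0]
force: [-0.1, -0.2, -0.9]
grip_width: 0.0007
grasp_force: 0.0
```

>>> apply_moves(moves=[[0,0,0.01,0,0,0,0],[0,0,0.01,0,0,0,0]])

```text
time_s: 47.2
tool_pos: [0.5984, 0.0773, 0.1869]
tool_rot: [180.0, -0.0, 90.0]
force: [-1.4, 0.0, 6.2]
grip_width: 0.0002
grasp_force: 2.9
```

>>> apply_moves(moves=[[0,0,-0.1,0,0,0,0.3],[0,0,-0.3,0,0,0,0.4],[0,0,-0.3,0,0,-0.1,0.4],[0,0,-0.3,0,0,-0.2,0.4],[0,0,-0.3,0,0,-0.3,0.4],[0,0,-0.3,0,0,-0.4,0.4],[0,0,-0.3,0,0,-0.5,0.4],[0,0,-0.3,0,0,-0.6,0.4],[0,0,-0.3,0,0,-0.7,0.4],[0,0,-0.3,0,0,-0.8,0.4],[0,0,-0.3,0,0,-0.9,0.4],[0,0,-0.3,0,0,-1,0.4],[0,0,-0.3,0,0,-1,0.4]])

```text
time_s: 48.5
tool_pos: [0.5981, 0.0772, 0.246]
tool_rot: [180.0, 0.0, 175.9]
force: [0.1, -0.4, -0.4]
grip_width: 0.0349
grasp_force: 0.0
```

```bash
python3 - <<'E'
from h import *
pr()
im=viewer.read_camera("wrist")
cv2.imwrite("pics/w7.png",cv2.resize(im,None,fx=1.2,fy=1.2)[:,:,::-1])
find("wrist","press_handle_grip",.187,new=False)
s=cur(); go(([.599,.0775,.2],195),([.599,.0775,.165],195),start=s)
E
```

```text
48.5 [0.5981 0.0772 0.246 ] [180.    0.  175.9] F [ 0.1 -0.4 -0.4] w 0.0349 0.0 [-50.  16.  49.  90. -12.  80.  86.]
press_handle_grip 0.86 [266. 200.] [597.  82.] (66, 21) 8.2
to [0.599 0.078 0.2  ] 195 -> [-0.004  0.002  0.23 ] [ 0.     0.    -0.225]
to [0.599 0.078 0.165] 195 -> [-0.004  0.002  0.405] [ 0.     0.    -0.225]
```

View pics/w7.png

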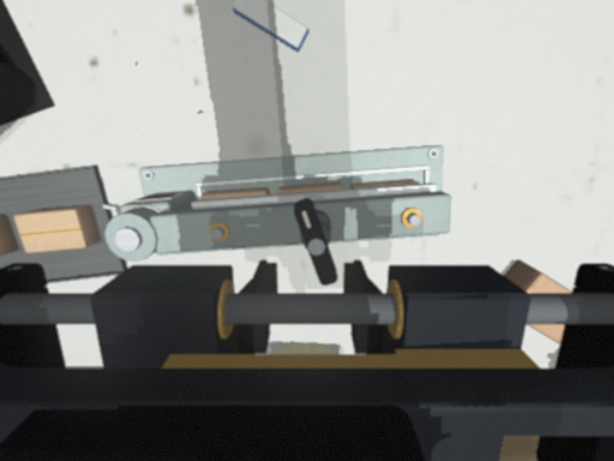

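```bash
python3 - <<'E'
from h import *
for z in (.192,.187,.18):
  a,b,m=[onz("wrist",np.array(p)/1.2,z)[:2]*1000 for p in ((302,202),(332,281),(317,246))]
  print(z,a,b,m,(a+b)/2,np.degrees(np.arctan2(*(b-a)[::-1])),np.linalg.norm(b-a))
E
```

```text
0.192 [566.91245459  73.42455086] [625.0855676   89.98271473] [598.2776361   81.20572697] [595.9990111   81.70363279] 15.888262684091316 60.483748799969
0.187 [567.84463303  73.23307312] [627.35731809  90.17252746] [599.93207123  81.19342902] [597.60097556  81.70280029] 15.888262684091314 61.8765286348204
0.18 [569.14968285  72.96500429] [630.53776876  90.43826528] [602.24828042  81.17621189] [599.84372581  81.70163479] 15.888262684091295 63.82642040361244
```

>>> apply_moves(moves=[[-0.004,-0.01,0,0,0,-0.1,0.4],[-0.004,-0.01,0,0,0,-0.2,0.4],[-0.004,-0.01,0.1,0,0,-0.235,0.4],[-0.004,-0.01,0.2,0,0,-0.235,0.4],[-0.004,-0.01,0.3,0,0,-0.235,0.4],[-0.004,-0.01,0.36,0,0,-0.235,0.4],[-0.004,-0.01,0.4,0,0,-0.235,0.4],[-0.004,-0.01,0.4,0,0,-0.235,0.4]])

```text
time_s: 49.4
tool_pos: [0.5983, 0.0752, 0.1651]
tool_rot: [-180.0, -0.1, -163.9]
force: [-0.5, 0.1, -0.2]
grip_width: 0.035
grasp_force: 0.0
```

>>> apply_moves(moves=[[0,0,0,0,0,0,0],[0,0,0,0,0,0,0],[0,0,0,0,0,0,0],[0,0,0,0,0,0,0],[0,0,0,0,0,0,0],[0,0,0,0,0,0,0]], grip_force=15)

```text
time_s: 50.0
tool_pos: [0.598, 0.0803, 0.1669]
tool_rot: [179.6, 0.0, -163.7]
force: [-4.1, 6.9, 3.9]
grip_width: 0.0139
grasp_force: 15.0
```

```bash
python3 - <<'E'
from h import *
pr(); print(env.get_obs()["wrist_torque"])
E
```

```text
50.0 [0.598  0.0803 0.1669] [ 179.6    0.  -163.7] F [-4.1  6.9  3.9] w 0.0139 15.0 [-47.  18.  45.  96. -14.  72. 107.]
[ 1.74472131  0.89096964 -0.02559533]
```

>>> apply_moves(moves=[[0,0.015,0,0,0,0,0],[0,0.03,0,0,0,0,0],[0,0.03,0,0,0,0,0],[0,0.03,0,0,0,0,0]])

```text
time_s: 50.4
tool_pos: [0.5979, 0.0806, 0.1669]
tool_rot: [-180.0, 0.1, -163.9]
force: [0.3, 0.7, 5.9]
grip_width: 0.0138
grasp_force: 15.0
```

>>> apply_moves(moves=[[0,0,0.001,0,0,0.08,0],[0,0,0.002,0,0,0.16,0],[0,0,0.003,0,0,0.24,0],[0,0,0.004,0,0,0.3,0],[0,0,0.004,0,0,0.3,0]])

```text
time_s: 50.9
tool_pos: [0.5979, 0.0815, 0.166]
tool_rot: [179.9, 0.1, 170.2]
force: [-0.1, 1.9, 4.7]
grip_width: 0.0138
grasp_force: 15.0
```

```bash
python3 - <<'E'
from h import *
pr(); print(env.get_obs()["wrist_torque"])
E
```

```text
50.9 [0.5979 0.0815 0.166 ] [1.799e+02 1.000e-01 1.702e+02] F [-0.1  1.9  4.7] w 0.0138 15.0 [-51.  19.  49.  96. -15.  72.  82.]
[ 0.45062625 -0.01677883 -0.07257949]
```

>>> apply_moves(moves=[[0,0,0.001,0,0,0.08,0],[0,0,0.002,0,0,0.16,0],[0,0,0.003,0,0,0.24,0],[0,0,0.005,0,0,0.32,0],[0,0,0.006,0,0,0.4,0],[0,0,0.007,0,0,0.48,0],[0,0,0.008,0,0,0.56,0],[0,0,0.009,0,0,0.64,0],[0,0,0.01,0,0,0.72,0],[0,0,0.011,0,0,0.8,0],[0,0,0.013,0,0,0.88,0],[0,0,0.014,0,0,0.96,0],[0,0,0.014,0,0,1,0],[0,0,0.014,0,0,1,0]])

```text
time_s: 52.3
tool_pos: [0.5986, 0.0832, 0.1632]
tool_rot: [179.8, -0.2, 84.4]
force: [1.5, 5.3, 4.5]
grip_width: 0.0139
grasp_force: 15.0
```

```bash
python3 - <<'E'
from h import *
pr(); print(env.get_obs()["wrist_torque"])
E
```

```text
52.3 [0.5986 0.0832 0.1632] [179.8  -0.2  84.4] F [1.5 5.3 4.5] w 0.0139 15.0 [-62.  26.  66.  96. -25.  74.   4.]
[ 0.87452186 -0.35441113 -0.04139696]
```

>>> apply_moves(moves=[[0,0,0,0,0,0,0.4],[0,0,0,0,0,0,0.4],[0,0,0,0,0,0,0.4],[0,0,-0.15,0,0,0,0.4],[0,0,-0.3,0,0,0,0.4],[0,0,-0.45,0,0,-0.1,0.4],[0,0,-0.45,0,0,-0.2,0.4],[0,0,-0.45,0,0,-0.3,0.4],[0,0,-0.45,0,0,-0.4,0.4],[0,0,-0.45,0,0,-0.5,0.4],[0,0,-0.45,0,0,-0.6,0.4],[0,0,-0.45,0,0,-0.7,0.4],[0,0,-0.45,0,0,-0.8,0.4],[0,0,-0.45,0,0,-0.9,0.4],[0,0,-0.45,0,0,-1,0.4],[0,0,-0.45,0,0,-1,0.4]])

```text
time_s: 53.9
tool_pos: [0.5968, 0.0802, 0.2521]
tool_rot: [-180.0, -0.0, 170.3]
force: [-0.5, -0.5, 0.2]
grip_width: 0.0348
grasp_force: 0.0
```

```bash
python3 -c "
from h import *
pr()"
```

```text
53.9 [0.5968 0.0802 0.2521] [-180.    -0.   170.3] F [-0.5 -0.5  0.2] w 0.0348 0.0 [-52.  16.  51.  89. -12.  81.  80.]
```

>>> apply_moves(moves=[[0.2,0,0,0,0,0,0.4],[0.4,0,0,0,0,0,0.4],[0.6,0,0,0,0,0,0.4],[0.6,0,0,0,0,0,0.4],[0.6,0,0,0,0,0,0.4]])

```text
time_s: 54.4
tool_pos: [0.4785, 0.1014, 0.2527]
tool_rot: [179.8, 0.0, 170.3]
force: [0.7, -0.1, 0.5]
grip_width: 0.0347
grasp_force: 0.0
```

```bash
python3 -c "
from h import *
pr()"
```

```text
54.4 [0.4785 0.1014 0.2527] [179.8   0.  170.3] F [ 0.7 -0.1  0.5] w 0.0347 0.0 [-66.  -5.  48. 104.   4.  79.  62.]
```

>>> apply_moves(moves=[[0,0,0,0,0,0.1,0.4],[0,0,0,0,0,0.2,0.4],[0,0,0,0,0,0.3,0.4],[0,0,0,0,0,0.4,0.4],[0,0,0,0,0,0.5,0.4],[0,0,0,0,0,0.6,0.4],[0,0,0,0,0,0.6,0.4]])

```text
time_s: 55.1
tool_pos: [0.4801, 0.1003, 0.252]
tool_rot: [-179.9, 0.1, 118.5]
force: [-1.3, -0.1, -0.2]
grip_width: 0.0349
grasp_force: 0.0
```

```bash
python3 -c "
from h import *
pr()"
```

```text
55.1 [0.4801 0.1003 0.252 ] [-1.799e+02  1.000e-01  1.185e+02] F [-1.3 -0.1 -0.2] w 0.0349 0.0 [-62.  -5.  45. 104.   3.  79.  11.]
```

>>> apply_moves(moves=[[0,0,0,0,0,0.1,0.4],[0,0,0,0,0,0.2,0.4],[0,0,0,0,0,0.3,0.4],[0,0,0,0,0,0.4,0.4],[0,0,0,0,0,0.4,0.4]])

```text
time_s: 55.6
tool_pos: [0.4796, 0.1006, 0.2521]
tool_rot: [180.0, 0.1, 84.4]
force: [-0.3, 0.3, 0.1]
grip_width: 0.0347
grasp_force: 0.0
```

>>> apply_moves(moves=[[0,0.2,0,0,0,0,0.4],[-0.01,0.4,0,0,0,0,0.4],[-0.028,0.55,0,0,0,0,0.4],[-0.028,0.595,0,0,0,0,0.4],[-0.028,0.595,0,0,0,0,0.4]])

```text
time_s: 56.1
tool_pos: [0.5974, 0.0831, 0.2515]
tool_rot: [-180.0, 0.2, 84.5]
force: [-0.2, -0.9, 0.5]
grip_width: 0.0348
grasp_force: 0.0
```

```bash
python3 - <<'E'
from h import *
pr()
im=viewer.read_camera("wrist"); cv2.imwrite("pics/w8.png",cv2.resize(im[60:260,150:350],None,fx=3,fy=3,interpolation=cv2.INTER_CUBIC)[:,:,::-1])
find("wrist","press_handle_grip",.182,new=False)
s=cur(); go(([.598,.0815,.2],84.4),([.598,.0815,.162],84.4),start=s)
im=viewer.read_camera("scene"); im=cv2.resize(im[150:260,200:330],None,fx=6,fy=5.4,interpolation=cv2.INTER_CUBIC)[:,:,::-1]
cv2.imwrite("pics/s8.png",im)
o=cv2.imread("pics/s6.png")
# row profile shift of the foot region
for (x0,x1,y0,y1) in ((450,560,270,330),(230,300,170,210),(300,370,200,240)):
  t=o[y0:y1,x0:x1]; r=cv2.matchTemplate(im[y0-20:y1+60,x0-3:x1+4],t,cv2.TM_CCOEFF_NORMED); _,v,_,l=cv2.minMaxLoc(r); print(v,l[0]-3,l[1]-20)
E
```

```text
56.1 [0.5974 0.0831 0.2515] [-180.     0.2   84.5] F [-0.2 -0.9  0.5] w 0.0348 0.0 [-51.  16.  50.  89. -12.  81.  -6.]
press_handle_grip 0.61 [262. 199.] [598.  83.] (65, 20) 84.5
to [0.598 0.082 0.2  ] 84.4 -> [-0.011  0.011  0.26 ] [-0.001  0.     0.001]
to [0.598 0.082 0.162] 84.4 -> [-0.011  0.012  0.45 ] [-0.001  0.     0.001]
0.9435668587684631 -2 5
0.9466528296470642 -3 6
0.9333354830741882 -3 6
```

View pics/w8.png

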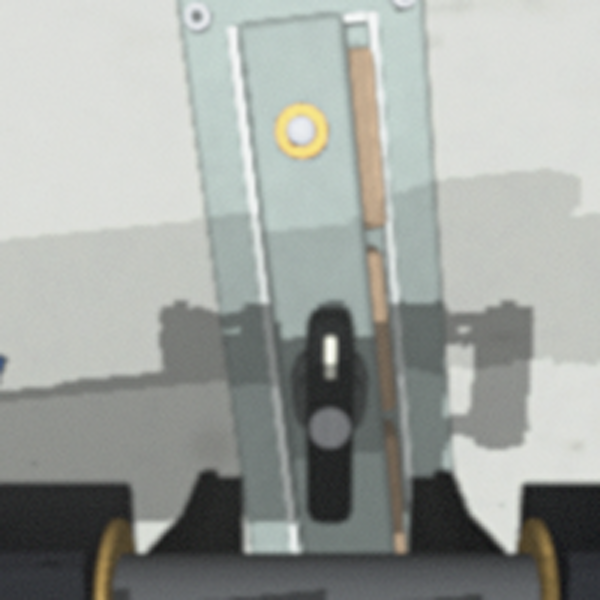

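View pics/s8.png

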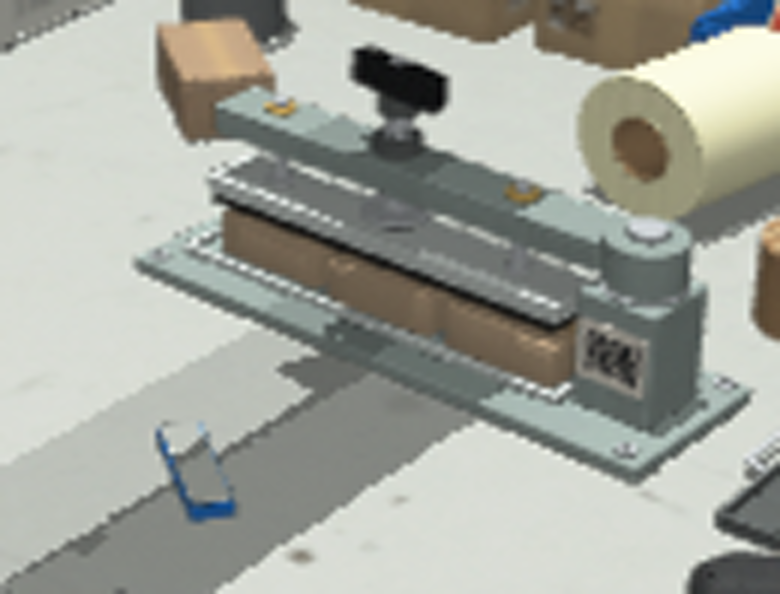

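```bash
python3 - <<'E'
from h import *
c=cal("wrist")
for p in ((330,428),(330,305),(330,522)): print([np.round(onz("wrist",np.array(p)/3+[150,60],z,c)[:2]*1000,1) for z in (.183,.178)])
E
```

```text
[array([597. ,  80.7]), array([596.9,  79.1])]
[array([600.5, 117. ]), array([600.4, 116.2])]
[array([594.2,  50.9]), array([594. ,  48.7])]
```

>>> apply_moves(moves=[[-0.008,0,0.1,0,0,0,0.4],[-0.008,0,0.25,0,0,0,0.4],[-0.008,0,0.35,0,0,0,0.4],[-0.008,0,0.42,0,0,0,0.4],[-0.008,0,0.45,0,0,0,0.4],[-0.008,0,0.45,0,0,0,0.4],[-0.008,0,0.45,0,0,0,0],[-0.008,0,0.45,0,0,0,0],[-0.008,0,0.45,0,0,0,0],[-0.008,0,0.45,0,0,0,0],[-0.008,0,0.45,0,0,0,0],[-0.008,0,0.45,0,0,0,0]], grip_force=10)

```text
time_s: 57.45
tool_pos: [0.5974, 0.0823, 0.1631]
tool_rot: [179.9, -0.0, 84.4]
force: [2.0, -0.0, 3.4]
grip_width: 0.0138
grasp_force: 10.0
```

```bash
python3 -c "
from h import *
pr(); print(env.get_obs()['wrist_torque'])"
```

```text
57.5 [0.5974 0.0823 0.1631] [179.9  -0.   84.4] F [ 2.  -0.   3.4] w 0.0138 10.0 [-50.  19.  49.  96. -15.  71.  -4.]
[-0.08115359 -0.3141442   0.03371668]
```

>>> apply_moves(moves=[[0,0.01,0,0,0,0,0],[0,0.02,0,0,0,0,0],[0,0.03,0,0,0,0,0],[0,0.03,0,0,0,0,0],[0,0.025,0,0,0,0,0]])

```text
time_s: 57.95
tool_pos: [0.6002, 0.0824, 0.163]
tool_rot: [-179.8, -0.1, 84.4]
force: [-3.3, 0.3, 7.0]
grip_width: 0.0141
grasp_force: 10.0
```

>>> apply_moves(moves=[[0,0,0.001,0,0,0.08,0],[0,0,0.002,0,0,0.16,0],[0,0,0.003,0,0,0.24,0],[0,0,0.005,0,0,0.32,0],[0,0,0.006,0,0,0.4,0],[0,0,0.007,0,0,0.48,0],[0,0,0.007,0,0,0.5,0],[0,0,0.007,0,0,0.5,0]])

```text
time_s: 58.75
tool_pos: [0.601, 0.082, 0.1616]
tool_rot: [-179.9, 0.0, 41.4]
force: [-2.0, -0.4, 6.9]
grip_width: 0.0138
grasp_force: 10.0
```

```bash
python3 -c "
from h import *
pr(); print(env.get_obs()['wrist_torque'])"
```

```text
58.8 [0.601  0.082  0.1616] [-179.9    0.    41.4] F [-2.  -0.4  6.9] w 0.0138 10.0 [-55.  22.  57.  96. -20.  73. -43.]
[-0.0726063   0.70203969 -0.0590529 ]
```

>>> apply_moves(moves=[[0,0,0.001,0,0,0.08,0],[0,0,0.002,0,0,0.16,0],[0,0,0.003,0,0,0.24,0],[0,0,0.005,0,0,0.32,0],[0,0,0.006,0,0,0.4,0],[0,0,0.007,0,0,0.45,0],[0,0,0.007,0,0,0.45,0]])

```text
time_s: 59.45
tool_pos: [0.6013, 0.0813, 0.1603]
tool_rot: [180.0, 0.1, 2.6]
force: [-1.8, -1.9, 7.6]
grip_width: 0.0137
grasp_force: 10.0
```

```bash
python3 -c "
from h import *
pr(); print(env.get_obs()['wrist_torque'])"
```

```text
59.5 [0.6013 0.0813 0.1603] [1.8e+02 1.0e-01 2.6e+00] F [-1.8 -1.9  7.6] w 0.0137 10.0 [-60.  26.  65.  96. -25.  74. -78.]
[-0.25156418  0.66042926 -0.05796   ]
```

>>> apply_moves(moves=[[0,0,0,0,0,0,0.4],[0,0,0,0,0,0,0.4],[0,0,0,0,0,0,0.4],[0,0,-0.15,0,0,0,0.4],[0,0,-0.3,0,0,0,0.4],[0,0,-0.45,0,0,-0.1,0.4],[0,0,-0.45,0,0,-0.2,0.4],[0,0,-0.45,0,0,-0.3,0.4],[0,0,-0.45,0,0,-0.4,0.4],[0,0,-0.45,0,0,-0.5,0.4],[0,0,-0.45,0,0,-0.6,0.4],[0,0,-0.45,0,0,-0.7,0.4],[0,0,-0.45,0,0,-0.8,0.4],[0,0,-0.45,0,0,-0.9,0.4],[0,0,-0.45,0,0,-0.95,0.4],[0,0,-0.45,0,0,-0.95,0.4]])

```text
time_s: 61.05
tool_pos: [0.6013, 0.0819, 0.2493]
tool_rot: [-180.0, -0.0, 84.4]
force: [0.1, -0.7, -0.8]
grip_width: 0.0346
grasp_force: 0.0
```

```bash
cat >> h.py <<'E'
def foot(ref="pics/s6.png",save=None):
    im=viewer.read_camera("scene"); im=cv2.resize(im[150:260,200:330],None,fx=6,fy=5.4,interpolation=cv2.INTER_CUBIC)[:,:,::-1]
    if save: cv2.imwrite(save,im)
    o=cv2.imread(ref)
    for (x0,x1,y0,y1) in ((450,560,270,330),(230,300,170,210),(300,370,200,240),(260,310,85,120),(500,550,175,205)):
        t=o[y0:y1,x0:x1]; r=cv2.matchTemplate(im[y0-20:y1+60,x0-8:x1+9],t,cv2.TM_CCOEFF_NORMED); _,v,_,l=cv2.minMaxLoc(r); print(round(v,2),l[0]-8,l[1]-20)
E
python3 -c "
from h import *
pr(); foot(save='pics/s9.png')"
```

```text
61.0 [0.6013 0.0819 0.2493] [-180.    -0.    84.4] F [ 0.1 -0.7 -0.8] w 0.0346 0.0 [-52.  16.  51.  89. -13.  81.  -5.]
0.94 -8 6
0.96 5 11
0.94 -8 6
0.82 0 1
0.95 -1 0
```

```bash
cat >> h.py <<'E'
def foot2(a,ref="pics/s6.png"):
    o=cv2.imread(ref,0).astype(np.float32); im=cv2.imread(a,0).astype(np.float32); out=[]
    for (x0,x1,y0,y1) in ((205,300,150,225),(300,420,180,270),(440,575,240,335),(205,575,150,335)):
        best=[]
        for dx in (-3,-2,-1,0,1,2):
            t=o[y0:y1,x0:x1]; r=cv2.matchTemplate(im[y0-10:y1+40,x0+dx:x1+dx],t,cv2.TM_CCOEFF_NORMED)[:,0]
            k=int(r.argmax()); d=k
            if 0<k<len(r)-1: d=k+.5*(r[k-1]-r[k+1])/(r[k-1]-2*r[k]+r[k+1])
            best.append((r[k],dx,d-10))
        b=max(best); z=[q for q in best if q[1]==0][0]; out.append((round(float(b[0]),2),b[1],round(float(b[2]),1),round(float(z[2]),1)))
    print(a,out)
E
python3 - <<'E'
from h import *
im=[]
for k in range(3): im.append(viewer.read_camera("scene").astype(float))
im=np.mean(im,0).astype(np.uint8)
cv2.imwrite("pics/s9.png",cv2.resize(im[150:260,200:330],None,fx=6,fy=5.4,interpolation=cv2.INTER_CUBIC)[:,:,::-1])
foot2("pics/s8.png"); foot2("pics/s9.png")
E
```

```text
pics/s8.png [(0.93, -3, 6.1, 7.0), (0.88, -3, 5.7, 6.8), (0.9, -1, 5.3, 5.5), (0.82, -3, 2.8, 3.5)]
pics/s9.png [(0.9, -2, 8.3, 9.0), (0.83, 2, 10.0, 9.2), (0.82, -2, 8.1, 8.7), (0.75, -3, 2.6, 3.5)]
```

>>> apply_moves(moves=[[0,0,0,0,0,-0.1,0.4],[0,0,0,0,0,-0.2,0.4],[0,0,0,0,0,-0.3,0.4],[0,0,0,0,0,-0.4,0.4],[0,0,0,0,0,-0.5,0.4],[0,0,0,0,0,-0.6,0.4],[0,0,0,0,0,-0.7,0.4],[0,0,0,0,0,-0.8,0.4],[0,0,0,0,0,-0.9,0.4],[0,0,0,0,0,-1,0.4],[0,0,0,0,0,-1,0.4]])

```text
time_s: 62.35
tool_pos: [0.6015, 0.0818, 0.2495]
tool_rot: [180.0, -0.0, 170.3]
force: [0.2, -1.1, 0.7]
grip_width: 0.0348
grasp_force: 0.0
```

>>> apply_moves(moves=[[0,0,0.1,0,0,-0.1,0.4],[0,0,0.2,0,0,-0.143,0.4],[0,0,0.3,0,0,-0.143,0.4],[0,0,0.4,0,0,-0.143,0.4],[0,0,0.435,0,0,-0.143,0.4],[0,0,0.44,0,0,-0.143,0.4],[0,0,0.44,0,0,-0.143,0.4]])

```text
time_s: 63.05
tool_pos: [0.602, 0.0819, 0.1623]
tool_rot: [180.0, 0.1, -177.5]
force: [0.2, 0.0, -0.2]
grip_width: 0.0349
grasp_force: 0.0
```

```bash
python3 -c "
from h import *
pr()
s=cur(); go(([.6005,.0815,.161],182.6),start=s)"
```

```text
63.0 [0.602  0.0819 0.1623] [ 1.800e+02  1.000e-01 -1.775e+02] F [ 0.2  0.  -0.2] w 0.0349 0.0 [-40.  17.  36.  95. -11.  71.  91.]
to [0.6   0.082 0.161] 182.6 -> [ 0.008 -0.002  0.006] [ 0.     0.001 -0.001]
```

>>> apply_moves(moves=[[0,0,0,0,0,0,0],[0,0,0,0,0,0,0],[0,0,0,0,0,0,0],[0,0,0,0,0,0,0],[0,0,0,0,0,0,0],[0,0,0,0,0,0,0]])

```text
time_s: 63.65
tool_pos: [0.6018, 0.0813, 0.1621]
tool_rot: [-180.0, 0.0, -177.4]
force: [0.0, -1.8, 3.5]
grip_width: 0.0137
grasp_force: 10.0
```

>>> apply_moves(moves=[[0,0,0.001,0,0,0.08,0],[0,0,0.002,0,0,0.16,0],[0,0,0.003,0,0,0.24,0],[0,0,0.005,0,0,0.32,0],[0,0,0.006,0,0,0.4,0],[0,0,0.007,0,0,0.48,0],[0,0,0.008,0,0,0.56,0],[0,0,0.009,0,0,0.64,0],[0,0,0.01,0,0,0.72,0],[0,0,0.011,0,0,0.8,0],[0,0,0.013,0,0,0.88,0],[0,0,0.014,0,0,0.96,0],[0,0,0.014,0,0,1,0],[0,0,0.014,0,0,1,0]])

```text
time_s: 65.05
tool_pos: [0.6004, 0.0794, 0.1592]
tool_rot: [-179.8, 0.1, 96.5]
force: [-5.1, -5.4, 7.0]
grip_width: 0.0138
grasp_force: 10.0
```

```bash
python3 -c "
from h import *
pr(); print(env.get_obs()['wrist_torque'])"
```

```text
65.0 [0.6004 0.0794 0.1592] [-1.798e+02  1.000e-01  9.650e+01] F [-5.1 -5.4  7. ] w 0.0138 10.0 [-51.  20.  50.  96. -16.  72.   9.]
[-1.09279322  1.0553224  -0.11028682]
```

>>> apply_moves(moves=[[0,0,0.001,0,0,0.08,0],[0,0,0.002,0,0,0.16,0],[0,0,0.003,0,0,0.24,0],[0,0,0.005,0,0,0.32,0],[0,0,0.006,0,0,0.4,0],[0,0,0.006,0,0,0.4,0],[0,0,0.006,0,0,0.4,0]])

```text
time_s: 65.75
tool_pos: [0.5994, 0.0797, 0.158]
tool_rot: [-179.8, 0.2, 62.2]
force: [-8.2, -3.9, 9.6]
grip_width: 0.0139
grasp_force: 10.0
```

```bash
python3 -c "
from h import *
pr(); print(env.get_obs()['wrist_torque'])"
```

```text
65.8 [0.5994 0.0797 0.158 ] [-179.8    0.2   62.2] F [-8.2 -3.9  9.6] w 0.0139 10.0 [-55.  23.  57.  96. -20.  72. -22.]
[-1.0087094   1.8395577  -0.01116835]
```

>>> apply_moves(moves=[[0,0,0,0,0,0,0.4],[0,0,0,0,0,0,0.4],[0,0,0,0,0,0,0.4],[0,0,-0.15,0,0,0,0.4],[0,0,-0.3,0,0,0,0.4],[0,0,-0.45,0,0,-0.1,0.4],[0,0,-0.45,0,0,-0.2,0.4],[0,0,-0.45,0,0,-0.26,0.4],[0,0,-0.45,0,0,-0.26,0.4]])

```text
time_s: 66.65
tool_pos: [0.6017, 0.0823, 0.2477]
tool_rot: [180.0, -0.0, 84.7]
force: [-0.2, -0.1, -0.2]
grip_width: 0.0349
grasp_force: 0.0
```

```bash
python3 - <<'E'
from h import *
pr()
im=np.mean([viewer.read_camera("scene").astype(float) for k in range(3)],0).astype(np.uint8)
cv2.imwrite("pics/s10.png",cv2.resize(im[150:260,200:330],None,fx=6,fy=5.4,interpolation=cv2.INTER_CUBIC)[:,:,::-1])
for r in ("pics/s6.png","pics/s8.png","pics/s9.png"): foot2("pics/s10.png",r)
foot2("pics/s9.png","pics/s8.png")
im=viewer.read_camera("wrist"); cv2.imwrite("pics/w10.png",im[:,:,::-1])
find("wrist","press_handle_grip",.177,new=False)
E
```

```text
66.7 [0.6017 0.0823 0.2477] [180.   -0.   84.7] F [-0.2 -0.1 -0.2] w 0.0349 0.0 [-54.  18.  55.  89. -14.  81.  -4.]
pics/s10.png [(0.91, -2, 11.0, 11.5), (0.76, -1, 11.3, 11.6), (0.78, -3, 10.4, 11.2), (0.66, -3, 1.3, 2.2)]
pics/s10.png [(0.94, 2, 4.9, 4.5), (0.87, 2, 4.8, 4.1), (0.9, -1, 4.9, 5.2), (0.9, 0, 2.1, 2.1)]
pics/s10.png [(0.95, 0, 2.8, 2.8), (0.94, 2, 3.2, 2.2), (0.95, -1, 2.0, 2.4), (0.96, -1, 0.9, 1.3)]
pics/s9.png [(0.93, 1, 1.3, 1.0), (0.91, -3, 0.1, 1.2), (0.93, 1, 3.2, 2.8), (0.95, 1, 1.0, 0.7)]
press_handle_grip 0.88 [258. 197.] [599.  84.] (64, 21) 58.6
```

View pics/s10.png

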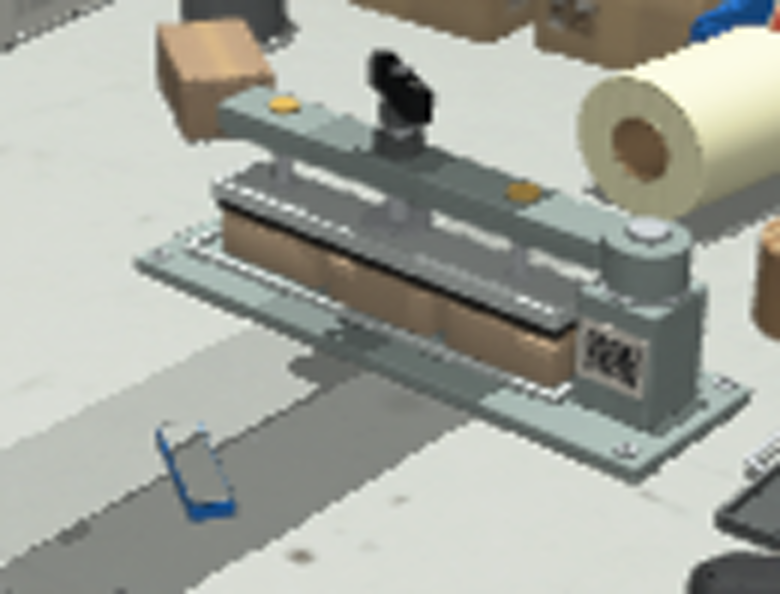

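```bash
python3 - <<'E'
from h import *
def prof(f,x0,x1,ya,yb,sl):
    g=cv2.imread(f,0).astype(np.float32); xs=np.arange(x0,x1); off=np.arange(ya,yb,.25)
    X=np.repeat(xs[None],len(off),0).astype(np.float32); Y=(off[:,None]+sl*(xs-x0)).astype(np.float32)
    return off,cv2.remap(g,X,Y,cv2.INTER_CUBIC).mean(1)
def edge(f,x0,x1,ya,yb,sl):
    o,p=prof(f,x0,x1,ya,yb,sl); d=np.gradient(cv2.GaussianBlur(p[:,None],(1,9),0)[:,0]); k=d.argmin()
    w=slice(max(0,k-20),k+21); wt=np.clip(-d[w],0,None); return (o[w]*wt).sum()/wt.sum(), -d[k]
for f in ("s6","s8","s9","s10"):
    r=[]
    for x0,x1 in ((230,300),(300,370),(370,440),(440,510),(510,555)):
        sl=.3547; y=200+sl*(x0-216)
        r.append(tuple(np.round(edge(f"pics/{f}.png",x0,x1,y-20,y+25,sl),1)))
    b=[tuple(np.round(edge(f"pics/{f}.png",x0,x1,115+.30*(x0-230)-18,115+.30*(x0-230)+18,.30),1)) for x0,x1 in ((235,300),(300,370),(440,510),(510,590))]
    print(f,"foot",r,"bar",b)
E
```

```text
s6 foot [(np.float64(192.2), np.float64(3.9)), (np.float64(219.8), np.float64(3.8)), (np.float64(247.5), np.float64(3.7)), (np.float64(274.9), np.float64(3.8)), (np.float64(302.1), np.float64(4.0))] bar [(np.float64(112.0), np.float64(2.8)), (np.float64(136.0), np.float64(2.4)), (np.float64(189.6), np.float64(0.6)), (np.float64(214.0), np.float64(1.5))]
s8 foot [(np.float64(200.0), np.float64(4.1)), (np.float64(227.1), np.float64(3.8)), (np.float64(254.1), np.float64(3.8)), (np.float64(281.3), np.float64(3.7)), (np.float64(307.9), np.float64(3.8))] bar [(np.float64(114.2), np.float64(3.0)), (np.float64(136.3), np.float64(1.9)), (np.float64(189.6), np.float64(0.7)), (np.float64(213.4), np.float64(2.6))]
s9 foot [(np.float64(201.2), np.float64(3.9)), (np.float64(228.9), np.float64(3.7)), (np.float64(256.5), np.float64(3.7)), (np.float64(284.3), np.float64(3.9)), (np.float64(311.4), np.float64(3.7))] bar [(np.float64(112.0), np.float64(2.8)), (np.float64(134.6), np.float64(1.9)), (np.float64(189.1), np.float64(0.7)), (np.float64(213.1), np.float64(2.5))]
s10 foot [(np.float64(203.8), np.float64(3.8)), (np.float64(231.7), np.float64(3.7)), (np.float64(259.4), np.float64(3.7)), (np.float64(287.2), np.float64(3.9)), (np.float64(314.2), np.float64(3.7))] bar [(np.float64(112.1), np.float64(2.8)), (np.float64(134.9), np.float64(1.9)), (np.float64(189.1), np.float64(0.7)), (np.float64(213.2), np.float64(2.6))]
```

>>> apply_moves(moves=[[-0.007,-0.003,0,0,0,0.1,0.4],[-0.007,-0.003,0.1,0,0,0.2,0.4],[-0.007,-0.003,0.2,0,0,0.262,0.4],[-0.007,-0.003,0.3,0,0,0.262,0.4],[-0.007,-0.003,0.4,0,0,0.262,0.4],[-0.007,-0.003,0.45,0,0,0.262,0.4],[-0.007,-0.003,0.455,0,0,0.262,0.4],[-0.007,-0.003,0.455,0,0,0.262,0],[-0.007,-0.003,0.455,0,0,0.262,0],[-0.007,-0.003,0.455,0,0,0.262,0],[-0.007,-0.003,0.455,0,0,0.262,0],[-0.007,-0.003,0.455,0,0,0.262,0],[-0.007,-0.003,0.455,0,0,0.262,0]])

```text
time_s: 68.2
tool_pos: [0.6002, 0.0813, 0.1574]
tool_rot: [-179.9, -0.1, 62.1]
force: [-4.5, 0.8, 4.9]
grip_width: 0.014
grasp_force: 10.0
```

```bash
python3 -c "
from h import *
pr(); print(env.get_obs()['wrist_torque'])"
```

```text
68.2 [0.6002 0.0813 0.1574] [-1.799e+02 -1.000e-01  6.210e+01] F [-4.5  0.8  4.9] w 0.014 10.0 [-55.  23.  57.  96. -20.  72. -22.]
[ 0.23266229  1.1133847  -0.03833165]
```

>>> apply_moves(moves=[[0,0,0.001,0,0,0.08,0],[0,0,0.002,0,0,0.16,0],[0,0,0.003,0,0,0.24,0],[0,0,0.004,0,0,0.3,0],[0,0,0.005,0,0,0.335,0],[0,0,0.005,0,0,0.335,0],[0,0,0.005,0,0,0.335,0]])

```text
time_s: 68.9
tool_pos: [0.6003, 0.0812, 0.1564]
tool_rot: [-179.9, 0.0, 33.4]
force: [-5.1, 1.3, 6.0]
grip_width: 0.0136
grasp_force: 10.0
```

>>> apply_moves(moves=[[0,0,0,0,0,0,0.4],[0,0,0,0,0,0,0.4],[0,0,0,0,0,0,0.4],[0,0,-0.15,0,0,0,0.4],[0,0,-0.3,0,0,0,0.4],[0,0,-0.45,0,0,-0.1,0.4],[0,0,-0.45,0,0,-0.3,0.4],[0,0,-0.45,0,0,-0.5,0.4],[0,0,-0.45,0,0,-0.595,0.4],[0,0,-0.45,0,0,-0.595,0.4],[0,0,-0.45,0,0,-0.595,0.4],[0,0,-0.45,0,0,-0.595,0.4]])

```text
time_s: 70.1
tool_pos: [0.6009, 0.0803, 0.2456]
tool_rot: [180.0, -0.0, 84.5]
force: [0.8, -0.4, -0.2]
grip_width: 0.0346
grasp_force: 0.0
```

```bash
python3 - <<'E'
from h import *
pr()
im=viewer.read_camera("wrist"); cv2.imwrite("pics/w11.png",cv2.resize(im[60:260,150:350],None,fx=3,fy=3,interpolation=cv2.INTER_CUBIC)[:,:,::-1])
find("wrist","press_handle_grip",.177,new=False)
find("top","scanner",.05); find("top","scanner_mat",.003,new=False)
E
```

```text
70.1 [0.6009 0.0803 0.2456] [180.   -0.   84.5] F [ 0.8 -0.4 -0.2] w 0.0346 0.0 [-54.  18.  55.  89. -15.  81.  -4.]
press_handle_grip 0.83 [257. 194.] [598.  86.] (63, 23) 33.5
scanner 0.77 [335. 219.] [ 421. -264.] (169, 94) -4.2
scanner_mat 0.56 [347. 228.] [ 406. -294.] (171, 136) 14.3
```

View pics/w11.png

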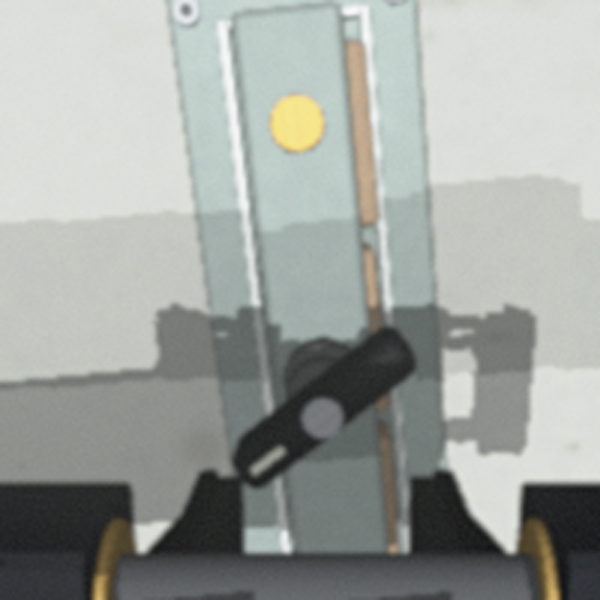

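>>> apply_moves(moves=[[-0.2,-0.1,0,0,0,0,0.7],[-0.4,-0.2,0,0,0,0,0.7],[-0.6,-0.3,0,0,0,0,0.7],[-0.8,-0.4,0,0,0,0,0.7],[-0.99,-0.41,0,0,0,0,0.7],[-0.99,-0.41,0,0,0,0,0.7],[-0.99,-0.41,0,0,0,0,0.7]])

```text
time_s: 71.05
tool_pos: [0.5001, -0.1092, 0.2457]
tool_rot: [180.0, -0.1, 84.3]
force: [-0.1, 0.4, -0.7]
grip_width: 0.0605
grasp_force: 0.0
```

>>> apply_moves(moves=[[-0.2,-0.1,0,0,0,0.1,0.7],[-0.4,-0.2,0,0,0,0.2,0.7],[-0.6,-0.3,0,0,0,0.3,0.7],[-0.84,-0.42,0,0,0,0.4,0.7],[-0.84,-0.42,0,0,0,0.5,0.7],[-0.84,-0.42,0,0,0,0.6,0.7],[-0.84,-0.42,0,0,0,0.7,0.7],[-0.84,-0.42,0,0,0,0.7,0.7],[-0.84,-0.42,0,0,0,0.7,0.7]])

```text
time_s: 71.95
tool_pos: [0.4009, -0.2671, 0.2455]
tool_rot: [180.0, 0.0, 24.6]
force: [-0.2, 0.2, 0.4]
grip_width: 0.0609
grasp_force: 0.0
```

```bash
python3 - <<'E'
from h import *
pr()
im=viewer.read_camera("wrist"); cv2.imwrite("pics/w12.png",cv2.resize(im,None,fx=1.5,fy=1.5)[:,:,::-1])
c=cal("wrist"); print(c["position"],c["orientation"])
for n,z in (("scanner",.05),("scanner_mat",.003),("scanner_window",.029)): find("wrist",n,z,new=False)
E
```

```text
72.0 [ 0.4009 -0.2671  0.2455] [180.    0.   24.6] F [-0.2  0.2  0.4] w 0.0609 0.0 [-36. -11.  61. 106.   9.  80. -43.]
[ 0.46646821 -0.23794605  0.40866431] [-1.53321897e+01 -1.09416050e-02 -6.54714243e+01]
scanner 0.89 [268. 140.] [ 422. -296.] (144, 101) 29.3
scanner_mat 0.81 [287. 175.] [ 412. -323.] (162, 79) 15.4
scanner_window 0.92 [270. 137.] [ 419. -300.] (153, 112) 29.3
```

View pics/w12.png

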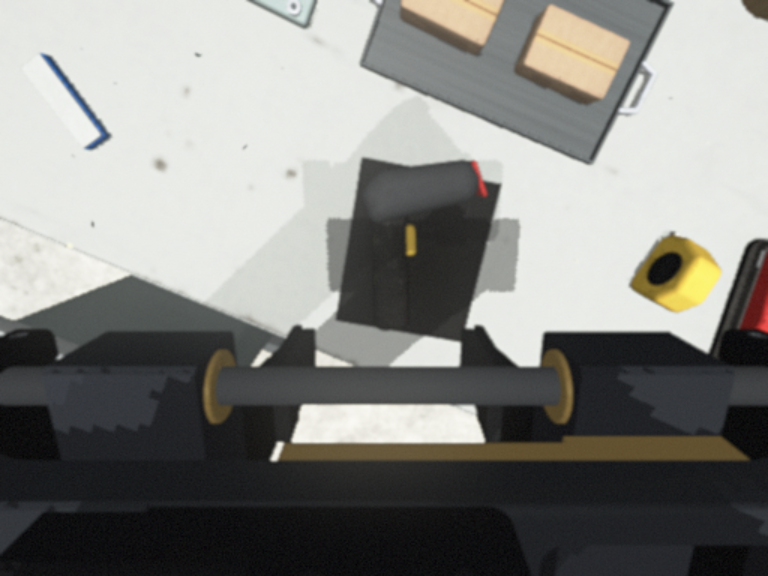

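```bash
python3 - <<'E'
from h import *
c=cal("wrist")
def W(p,z): return np.round(onz("wrist",np.array(p)/1.5,z,c)[:2]*1000,1)
m=np.array([W(p,.003) for p in ((363,158),(500,183),(463,341),(337,320))]); print("mat",m,m.mean(0),[np.linalg.norm(m[i]-m[(i+1)%4]) for i in range(4)])
for i in range(4): print(np.degrees(np.arctan2(*(m[(i+1)%4]-m[i])[::-1])))
print("handle",[W(p,.045) for p in ((391,232),(391,318))])
print("window",W((480,179),.029),W((480,179),.04)," head mid ends",W((368,193),.029),W((470,180),.029))
def S(psi,o,p): t=np.radians(psi); return np.array(o)+np.array([np.cos(t)*p[0]-np.sin(t)*p[1],np.sin(t)*p[0]+np.cos(t)*p[1]])
# project a guessed model for comparison
for psi,o in ((32,(.420,-.28)),(33,(.415,-.285))):
    print(psi,[np.round(proj("wrist",[*S(psi,o,np.array(p[:2])/1000),.003+p[2]/1000],c)*1.5) for p in ((52,-54,29),(52,47,29),(31,27,44),(-65,41,44),(24,15,29))])
E
```

```text
mat [[ 468.5 -212.3]
 [ 501.5 -339.7]
 [ 343.3 -381.5]
 [ 310.1 -251.8]] [ 405.85  -296.325] [np.float64(131.60455919154168), np.float64(163.62909276775937), np.float64(133.88177620572563), np.float64(163.25075803805626)]
-75.4780317405574
-165.1994051758822
104.35800986149677
14.002194576071844
handle [array([ 421.5, -262.1]), array([ 348.8, -295.3])]
window [ 494.9 -315.4] [ 494.1 -313.2]  head mid ends [ 442.8 -229.9] [ 490.5 -307.8]
32 [array([462., 173.]), array([348., 189.]), array([373., 211.]), array([373., 317.]), array([388., 216.])]
33 [array([464., 180.]), array([350., 197.]), array([376., 219.]), array([377., 325.]), array([391., 223.])]
```

>>> apply_moves(moves=[[-0.06,0.01,0.2,0,0,0,0.7],[-0.122,0.027,0.4,0,0,0,0.7],[-0.122,0.027,0.6,0,0,0,0.7],[-0.122,0.027,0.75,0,0,0,0.7],[-0.122,0.027,0.85,0,0,0,0.7],[-0.122,0.027,0.85,0,0,0,0.7],[-0.122,0.027,0.85,0,0,0,0.7]])

```text
time_s: 72.85
tool_pos: [0.3804, -0.283, 0.076]
tool_rot: [180.0, 0.1, 24.3]
force: [0.0, 0.1, 0.6]
grip_width: 0.061
grasp_force: 0.0
```

```bash
python3 - <<'E'
from h import *
pr()
find("wrist","scanner",.045)
s=cur(); go(([.381,-.282,.015],24.3),start=s)
E
```

```text
72.8 [ 0.3804 -0.283   0.076 ] [1.80e+02 1.00e-01 2.43e+01] F [0.  0.1 0.6] w 0.061 0.0 [-30.   8.  68. 119.  -9.  58. -23.]
scanner 0.75 [269. 110.] [ 432. -293.] (127, 109) 30.4
scanner 0.48 [457.  21.] [ 533. -329.] (116, 40) -65.6
to [ 0.381 -0.282  0.015] 24.3 -> [-0.    -0.007  0.309] [ 0.001 -0.001  0.001]
```

>>> apply_moves(moves=[[0,0,-0.2,0,0,0,0.7],[0,0,-0.4,0,0,0,0.7],[0,0,-0.6,0,0,0,0.7],[0.2,0,-0.85,0,0,0,0.7],[0.4,0.05,-0.85,0,0,0,0.7],[0.6,0.1,-0.85,0,0,0,0.7],[0.8,0.1,-0.85,0,0,0,0.7],[0.9,0.1,-0.85,0,0,0,0.7],[0.9,0.1,-0.85,0,0,0,0.7]])

```text
time_s: 73.85
tool_pos: [0.556, -0.224, 0.2463]
tool_rot: [179.9, -0.0, 24.7]
force: [-0.2, 0.2, 0.3]
grip_width: 0.0606
grasp_force: 0.0
```

```bash
python3 -c "
from h import *
pr()"
```

```text
73.8 [ 0.556  -0.224   0.2463] [179.9  -0.   24.7] F [-0.2  0.2  0.3] w 0.0606 0.0 [-32.  20.  65.  91. -18.  81. -31.]
```

>>> apply_moves(moves=[[0,0,0,0,0,-0.2,0.7],[0,0,0,0,0,-0.4,0.7],[0,0,0,0,0,-0.6,0.7],[0,0,0,0,0,-0.8,0.7],[0,0,0,0,0,-1,0.7],[0,0,0,0,0,-1,0.7],[0,0,0,0,0,-1,0.7],[0,0,0,0,0,-1,0.7],[0,0,0,0,0,-1,0.7],[0,0,0,0,0,-1,0.7],[0,0,0,0,0,-1,0.7]])

```text
time_s: 74.95
tool_pos: [0.5518, -0.228, 0.2476]
tool_rot: [179.8, 0.0, 110.2]
force: [-0.4, 0.2, -0.1]
grip_width: 0.0609
grasp_force: 0.0
```

```bash
python3 -c "
from h import *
pr()"
```

```text
75.0 [ 0.5518 -0.228   0.2476] [179.8   0.  110.2] F [-0.4  0.2 -0.1] w 0.0609 0.0 [-21.  14.  49.  91. -11.  80.  49.]
```

>>> apply_moves(moves=[[0.03,-0.25,0,0,0,0,0.7],[0.03,-0.5,0,0,0,0,0.7],[0.03,-0.75,0,0,0,0,0.7],[0.03,-0.9,0,0,0,0,0.7],[0.03,-0.9,0,0,0,0,0.7]])

```text
time_s: 75.45
tool_pos: [0.3773, -0.2866, 0.2462]
tool_rot: [179.7, -0.1, 109.6]
force: [-0.4, 0.1, 0.3]
grip_width: 0.0611
grasp_force: 0.0
```

```bash
python3 -c "
from h import *
pr()"
```

```text
75.5 [ 0.3773 -0.2866  0.2462] [ 1.797e+02 -1.000e-01  1.096e+02] F [-0.4  0.1  0.3] w 0.0611 0.0 [-22.  -9.  52. 107.   7.  79.  47.]
```

>>> apply_moves(moves=[[0,0,0,0,0,0.2,0.7],[0,0,0,0,0,0.4,0.7],[0,0,0,0,0,0.6,0.7],[0,0,0,0,0,0.8,0.7],[0,0,0,0,0,1,0.7],[0,0,0,0,0,1,0.7],[0,0,0,0,0,1,0.7],[0,0,0,0,0,1,0.7],[0,0,0,0,0,1,0.7],[0,0,0,0,0,1,0.7],[0,0,0,0,0,1,0.7]])

```text
time_s: 76.55
tool_pos: [0.382, -0.2836, 0.2459]
tool_rot: [180.0, -0.1, 24.1]
force: [0.1, 0.1, -0.4]
grip_width: 0.0613
grasp_force: 0.0
```

```bash
python3 -c "
from h import *
pr()
find('wrist','scanner',.045)"
```

```text
76.5 [ 0.382  -0.2836  0.2459] [ 1.80e+02 -1.00e-01  2.41e+01] F [ 0.1  0.1 -0.4] w 0.0613 0.0 [-13.  -7.  44. 106.   5.  79. -37.]
scanner 0.84 [263. 121.] [ 421. -296.] (149, 105) 29.1
```

>>> apply_moves(moves=[[0,-0.01,0.2,0,0,0,0.7],[0,-0.01,0.4,0,0,0,0.7],[0,-0.01,0.6,0,0,0,0.7],[0,-0.01,0.75,0,0,0,0.7],[0,-0.01,0.85,0,0,0,0.7],[0,-0.01,0.9,0,0,0,0.7],[0,-0.01,0.95,0,0,0,0.7],[0,-0.01,0.95,0,0,0,0.7]])

```text
time_s: 77.45
tool_pos: [0.3806, -0.2815, 0.0551]
tool_rot: [-180.0, 0.0, 24.4]
force: [-0.1, 1.0, -0.4]
grip_width: 0.0611
grasp_force: 0.0
```

>>> apply_moves(moves=[[0,0,0.1,0,0,0,0.7],[0,0,0.2,0,0,0,0.7],[0,0,0.2,0,0,0,0.7],[0,0,0.2,0,0,0,0],[0,0,0.2,0,0,0,0],[0,0,0.2,0,0,0,0],[0,0,0.2,0,0,0,0],[0,0,0.2,0,0,0,0],[0,0,0.2,0,0,0,0],[0,0,0.2,0,0,0,0]], grip_force=35)

```text
time_s: 78.45
tool_pos: [0.3811, -0.2815, 0.0161]
tool_rot: [-180.0, -0.0, 24.3]
force: [-2.4, 0.9, 6.5]
grip_width: 0.0338
grasp_force: 34.4
```

```bash
python3 -c "
from h import *
pr()"
```

```text
78.5 [ 0.3811 -0.2815  0.0161] [-180.    -0.    24.3] F [-2.4  0.9  6.5] w 0.0338 34.4 [ -9.  12.  46. 121. -11.  51. -22.]
```

>>> apply_moves(moves=[[0,0,-0.05,0,0,0,0],[0,0,-0.15,0,0,0,0],[0,0,-0.3,0,0,0,0],[0,0,-0.4,0,0,0,0],[0.05,-0.08,-0.4,0,0,-0.07,0],[0.1,-0.16,-0.4,0,0,-0.14,0],[0.15,-0.24,-0.4,0,0,-0.21,0],[0.2,-0.32,-0.4,0,0,-0.28,0],[0.25,-0.4,-0.4,0,0,-0.35,0],[0.3,-0.46,-0.4,0,0,-0.42,0],[0.344,-0.506,-0.4,0,0,-0.49,0],[0.344,-0.506,-0.4,0,0,-0.56,0],[0.344,-0.506,-0.4,0,0,-0.62,0],[0.344,-0.506,-0.4,0,0,-0.669,0],[0.344,-0.506,-0.4,0,0,-0.669,0],[0.344,-0.506,-0.4,0,0,-0.669,0]])

```text
time_s: 80.05
tool_pos: [0.4018, -0.1613, 0.0957]
tool_rot: [180.0, 0.0, 81.7]
force: [-0.6, -0.2, -1.4]
grip_width: 0.0338
grasp_force: 34.3
```

```bash
python3 - <<'E'
from h import *
pr()
im=viewer.read_camera("wrist"); cv2.imwrite("pics/w13.png",cv2.resize(im,None,fx=1.5,fy=1.5)[:,:,::-1])
c=cal("wrist"); p,_=cur()
o=p[:2]+[.035,.025]  # psi=90
dz=p[2]-.0161+.003
for q in ((52,-54,29),(74,-54,29),(30,-54,29),(52,47,29),(30,-54,58),(74,-54,58)): print(q,np.round(proj("wrist",[o[0]-q[1]/1000,o[1]+q[0]/1000,dz+q[2]/1000],c)*1.5))
print("label",np.round(proj("wrist",[.5755,-.084,.055],c)*1.5),"post top corners",[np.round(proj("wrist",[.5755,-.084+d,.092],c)*1.5) for d in (-.025,.025)])
E
```

```text
80.0 [ 0.4018 -0.1613  0.0957] [180.    0.   81.7] F [-0.6 -0.2 -1.4] w 0.0338 34.3 [-23.  -4.  40. 123.   3.  61.   8.]
(52, -54, 29) [619. 116.]
(74, -54, 29) [620.  43.]
(30, -54, 29) [619. 184.]
(52, 47, 29) [319. 162.]
(30, -54, 58) [676. 187.]
(74, -54, 58) [682.   8.]
label [741. 103.] post top corners [array([815., 157.]), array([832.,  10.])]
```

View pics/w13.png

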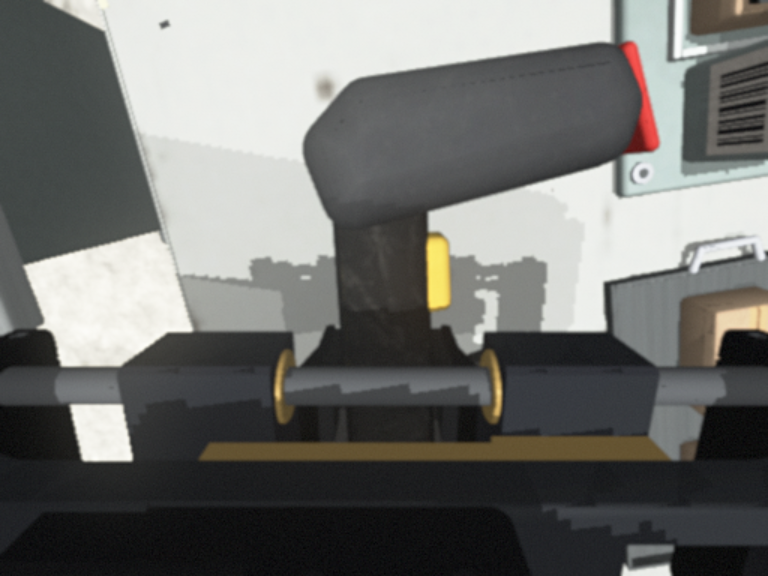

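>>> apply_moves(moves=[[0,0,0.05,0,0,0.027,0],[0,0,0.1,0,0,0.027,0],[0,0,0.15,0,0,0.027,0],[0,0,0.2,0,0,0.027,0],[0,0,0.25,0,0,0.027,0],[0,0,0.283,0,0,0.027,0],[0,0,0.283,0,0,0.027,0],[0,0,0.283,0,0,0.027,0],[0,0,0.283,0,0,0.027,0]])

```text
time_s: 81.0
tool_pos: [0.4023, -0.1613, 0.0393]
tool_rot: [179.9, -0.0, 79.5]
force: [-0.1, 0.1, -1.6]
grip_width: 0.0335
grasp_force: 34.3
```

```bash
python3 - <<'E'
from h import *
pr()
im=viewer.read_camera("wrist"); a=cv2.resize(im[:200,150:],None,fx=1.4,fy=1.4)
s=viewer.read_camera("scene"); b=cv2.resize(s[150:300,200:360],(507,475)); 
h=max(a.shape[0],0); 
cv2.imwrite("pics/c14.png",np.hstack([cv2.resize(a,(430,240)),cv2.resize(b,(330,240))])[:,:,::-1])
E
```

```text
81.0 [ 0.4023 -0.1613  0.0393] [179.9  -0.   79.5] F [-0.1  0.1 -1.6] w 0.0335 34.3 [-22.   2.  41. 125.  -2.  53.  10.]
```

View pics/c14.png

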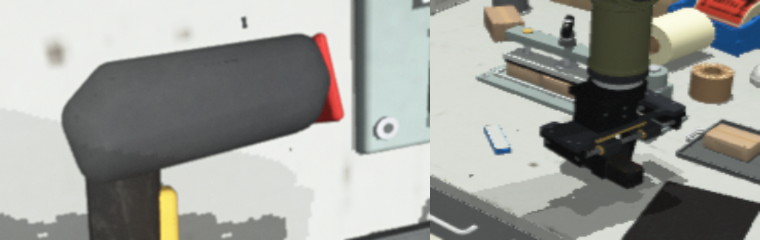

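```bash
python3 - <<'E'
from h import *
im=viewer.read_camera("wrist").astype(int); c=cal("wrist")
m=(im[...,0]>120)&(im[...,1]<80)&(im[...,2]<80); m[:, :250]=0; m[200:]=0
ys,xs=np.nonzero(m); print(len(ys),xs.min(),xs.max(),ys.min(),ys.max())
rows=np.unique(ys); R_=np.array([(xs[ys==r].max()+.5,r) for r in rows]); 
k=R_[3:-3]
for z in (.050,.06,.07,.08):
    P=np.array([onz("wrist",p,z,c)[:2] for p in k]); f=np.polyfit(P[:,1],P[:,0],1)
    print(z,"edge x=",np.round(P[:,0].mean()*1e3,1),"dx/dy deg",np.round(np.degrees(np.arctan(f[0])),1),"y range",np.round([P[0,1]*1e3,P[-1,1]*1e3],1))
# head mask dark grey
for d in masks_of("wrist","scanner"):
    mm=d["pixels"].copy(); mm[int(150):]=0
    cols=range(290,370,8)
    t=np.array([[c_,np.nonzero(mm[:,c_])[0].min()] for c_ in cols if mm[:,c_].any()]); b=np.array([[c_,np.nonzero(mm[:,c_])[0].max()] for c_ in cols if mm[:,c_].any()])
    for e in (t,b):
        P=np.array([onz("wrist",p,.055,c)[:2] for p in e]); f=np.polyfit(P[:,0],P[:,1],1); print(round(d["conf"],2),"head edge dir deg",np.round(np.degrees(np.arctan(f[0])),1),"y at window",np.round(1e3*np.polyval(f,.488),1))
    break
for n in ("press_label",):
    for d in boxes_of("wrist",n)[:2]: print(n,d["conf"],d["location"])
print(np.round(proj("wrist",[.5755,-.084,.055],c)))
E
```

```text
361 415 437 28 100
0.05 edge x= 505.7 dx/dy deg -14.0 y range [-66.4 -99.4]
0.06 edge x= 499.8 dx/dy deg -14.0 y range [-68.  -98.9]
0.07 edge x= 493.9 dx/dy deg -14.0 y range [-69.7 -98.4]
0.08 edge x= 488.0 dx/dy deg -14.0 y range [-71.3 -97.8]
0.69 head edge dir deg -2.8 y at window -64.0
0.69 head edge dir deg 4.4 y at window -101.9
press_label 0.82 [479.3, 60.5]
[583.  37.]
```

```bash
python3 - <<'E'
from h import *
im=cv2.imread("pics/w12.png")[:,:,::-1].astype(int); c=dict(cal("wrist")); c["position"]=np.array([0.46646821,-0.23794605,0.40866431]); c["orientation"]=np.array([-15.3321897,-.0109416,-65.4714243])
m=(im[...,0]>120)&(im[...,1]<80)&(im[...,2]<80); m[:, :400]=0; m[230:]=0; m[:,520:]=0
ys,xs=np.nonzero(m); rows=np.unique(ys); k=np.array([(xs[ys==r].max()+.5,r) for r in rows])[3:-3]/1.5
for z in (.037,.05,.06):
    P=np.array([onz("wrist",p,z,c)[:2] for p in k]); d=P[-1]-P[0]; t=np.radians(32.3)
    l=np.array([[np.cos(t),np.sin(t)],[-np.sin(t),np.cos(t)]])@d*1000  # in scanner axes
    print(z,np.round(l,1),"slope deg",np.round(np.degrees(np.arctan2(l[1],-l[0])),1))
E
```

```text
0.037 [-24.9  -8.5] slope deg -18.9
0.05 [-24.   -8.2] slope deg -18.9
0.06 [-23.4  -8. ] slope deg -18.9
```

>>> apply_moves(moves=[[0,0,0,0,0,0,0],[0,0,0,0,0,0,0],[0,0,0,0,0,0,0],[0,0,0,0,0,0,0],[0,0,0,0,0,0,0],[0,0,0,0,0,0,0],[0,0,0,0,0,0,0],[0,0,0,0,0,0,0],[0,0,0,0,0,0,0],[0,0,0,0,0,0,0],[0,0,0,0,0,0,0],[0,0,0,0,0,0,0],[0,0,0,0,0,0,0],[0,0,0,0,0,0,0],[0,0,0,0,0,0,0],[0,0,0,0,0,0,0],[0,0,0,0,0,0,0],[0,0,0,0,0,0,0],[0,0,0,0,0,0,0],[0,0,0,0,0,0,0]])

```text
time_s: 83.25
tool_pos: [0.4019, -0.1611, 0.039]
tool_rot: [180.0, -0.0, 79.5]
force: [0.7, -0.4, -1.5]
grip_width: 0.0332
grasp_force: 34.3
```

```bash
python3 - <<'E'
from h import *
pr()
p,_=cur(); c=cal("wrist")
viewer.read_camera("wrist")
for d in boxes_of("wrist","press_label")[:2]: print(d["conf"],d["location"])
for y in (-.09,-.084,-.078): print(y,np.round(proj("wrist",[.5755,y,.055],c)))
viewer.read_camera("top")
for d in boxes_of("top","scanner")[:2]: print(d["conf"],d["location"])
E
```

```text
83.2 [ 0.4019 -0.1611  0.039 ] [180.   -0.   79.5] F [ 0.7 -0.4 -1.5] w 0.0332 34.3 [-22.   2.  41. 126.  -2.  53.  10.]
0.72 [478.3, 60.4]
0.32 [465.9, 217.0]
-0.09 [584.  50.]
-0.084 [585.  36.]
-0.078 [587.  22.]
0.85 [286.3, 219.5]
```

>>> apply_moves(moves=[[-0.02,-0.02,-0.1,0,0,0,0],[-0.05,-0.048,-0.2,0,0,0.02,0],[-0.08,-0.048,-0.3,0,0,0.06,0],[-0.12,-0.048,-0.4,0,0,0.12,0],[-0.18,-0.048,-0.4,0,0,0.2,0],[-0.25,-0.048,-0.4,0,0,0.28,0],[-0.32,-0.048,-0.4,0,0,0.36,0],[-0.4,-0.048,-0.4,0,0,0.44,0],[-0.48,-0.048,-0.4,0,0,0.52,0],[-0.563,-0.048,-0.4,0,0,0.6,0],[-0.563,-0.048,-0.4,0,0,0.68,0],[-0.563,-0.048,-0.4,0,0,0.76,0],[-0.563,-0.048,-0.4,0,0,0.838,0],[-0.563,-0.048,-0.4,0,0,0.838,0],[-0.563,-0.048,-0.4,0,0,0.838,0]])

```text
time_s: 84.95
tool_pos: [0.3718, -0.2701, 0.1189]
tool_rot: [-180.0, 0.0, 7.6]
force: [-0.7, -0.3, -2.0]
grip_width: 0.0335
grasp_force: 34.4
```

```bash
python3 - <<'E'
from h import *
pr()
find("top","scanner",.15); find("top","scanner_mat",.003,new=False)
s=cur(); go(([.372,-.270,.0163],7.5),start=s)
E
```

```text
85.0 [ 0.3718 -0.2701  0.1189] [-180.     0.     7.6] F [-0.7 -0.3 -2. ] w 0.0335 34.4 [-13.  -2.  45. 118.   2.  63. -51.]
scanner 0.78 [342. 216.] [ 453. -280.] (110, 69) -44.7
scanner 0.48 [209. 175.] [576. 177.] (20, 3) -89.2
scanner_mat 0.57 [330. 218.] [ 443. -280.] (124, 82) -77.5
to [ 0.372 -0.27   0.016] 7.5 -> [ 0.001 -0.     0.513] [-0.    -0.     0.001]
```

Lower gently, release, rise.

>>> apply_moves(moves=[[0,0,0.1,0,0,0,0],[0,0,0.2,0,0,0,0],[0,0,0.3,0,0,0,0],[0,0,0.38,0,0,0,0],[0,0,0.44,0,0,0,0],[0,0,0.48,0,0,0,0],[0,0,0.5,0,0,0,0],[0,0,0.512,0,0,0,0],[0,0,0.512,0,0,0,0],[0,0,0.512,0,0,0,0]])

```text
time_s: 86.1
tool_pos: [0.3723, -0.2703, 0.0171]
tool_rot: [180.0, -0.1, 7.5]
force: [0.1, 0.8, -0.7]
grip_width: 0.0338
grasp_force: 34.4
```

```bash
python3 -c "
from h import *
pr()"
```

```text
86.1 [ 0.3723 -0.2703  0.0171] [ 1.8e+02 -1.0e-01  7.5e+00] F [ 0.1  0.8 -0.7] w 0.0338 34.4 [-10.  10.  46. 123.  -9.  50. -41.]
```

>>> apply_moves(moves=[[0,0,0,0,0,0,0.35],[0,0,0,0,0,0,0.7],[0,0,0,0,0,0,0.7],[0,0,0,0,0,0,0.7],[0,0,-0.1,0,0,0,0.7],[0,0,-0.3,0,0,0,0.7],[0,0,-0.55,0,0,0,0.7],[0,0,-0.8,0,0,0,0.7],[0,0,-1,0,0,0,0.7],[0,0,-1,0,0,0,0.7],[0,0,-1,0,0,0,0.7]])

```text
time_s: 87.2
tool_pos: [0.3723, -0.2703, 0.2171]
tool_rot: [180.0, -0.1, 7.5]
force: [-0.4, 0.4, 0.5]
grip_width: 0.0609
grasp_force: 0.0
```

```bash
python3 - <<'E'
from h import *
pr()
im=viewer.read_camera("wrist"); c=cal("wrist")
for n,z in (("scanner",.05),("scanner_mat",.003)): find("wrist",n,z,new=False)
g=im.max(2); 
# print coarse ascii of the mat/scanner area: dark mat '#', grey scanner 'o', red 'R', else '.'
for r in range(60,230,7):
    print(r,''.join('R' if (im[r,x,0]>120 and im[r,x,1]<80) else '#' if g[r,x]<38 else 'o' if g[r,x]<90 else '.' for x in range(180,380,3)))
E
```

```text
87.2 [ 0.3723 -0.2703  0.2171] [ 1.8e+02 -1.0e-01  7.5e+00] F [-0.4  0.4  0.5] w 0.0609 0.0 [-15.  -9.  44. 111.   6.  76. -55.]
scanner 0.6 [267. 119.] [ 406. -298.] (146, 104) 12.5
scanner_mat 0.85 [288. 153.] [ 390. -325.] (124, 81) 13.0
60 ...................................................................
67 ...................................................................
74 ...................................................................
81 ........................................ooooooooo..................
88 .....................oooooooooooooooooooooooooR.o..................
95 ...............ooooooooooooooooooooooo........oRR..................
102 ...............ooooooooooo.oooo.o.oooooooo....oo...................
109 ...............oooooooooooooooooooooooooooooooo....................
116 ................ooooooooooooooooooooooooooooooooo..................
123 ................ooooooooooooooooooooooooooooooooo..................
130 ................ooooooooooooooooooooo#oooooooooooo.................
137 .................ooooooooooooo...ooo###ooooooooooo.................
1
[... 234 characters left out ...]
...oooooooooo#o#o##o######ooo##oooo.................
172 ..................oooooooooooo#o#oo##ooo#ooooooooo.................
179 ..................oooooooooooooooooooooooooooooooo.................
186 ...................oooooooooooooooooooooooooooooooo................
193 ...................oooooooooooooooooooooooooooooooo................
200 ....................oooooooooooooooooooooooooooo...................
207 ....................ooooooooooo....................................
214 ...................................................................
221 .....ooooo.................................#oo##...................
228 ...ooooooo.................................ooooo#o...........######
```

```bash
python3 - <<'E'
from h import *
find("top","done1",.038); find("top","carton1",.044,new=False)
im=np.mean([viewer.read_camera("scene").astype(float) for k in range(3)],0).astype(np.uint8)
cv2.imwrite("pics/s15.png",cv2.resize(im[150:260,200:330],None,fx=6,fy=5.4,interpolation=cv2.INTER_CUBIC)[:,:,::-1])
def edge(f,x0,x1,ya,yb,sl):
    g=cv2.imread(f,0).astype(np.float32); xs=np.arange(x0,x1); o=np.arange(ya,yb,.25)
    X=np.repeat(xs[None],len(o),0).astype(np.float32); Y=(o[:,None]+sl*(xs-x0)).astype(np.float32)
    p=cv2.remap(g,X,Y,cv2.INTER_CUBIC).mean(1); d=np.gradient(cv2.GaussianBlur(p[:,None],(1,9),0)[:,0]); k=d.argmin()
    w=slice(max(0,k-20),k+21); wt=np.clip(-d[w],0,None); return (o[w]*wt).sum()/wt.sum()
for f in ("s6","s10","s15"):
    print(f,[round(float(edge(f"pics/{f}.png",x0,x1,200+.3547*(x0-216)-20,200+.3547*(x0-216)+25,.3547)),1) for x0,x1 in ((230,300),(300,370),(370,440),(440,510),(510,555))],
     [round(float(edge(f"pics/{f}.png",x0,x1,115+.3*(x0-230)-18,115+.3*(x0-230)+18,.3)),1) for x0,x1 in ((235,300),(300,370),(440,510),(510,590))])
E
```

```text
done1 0.63 [321. 169.] [ 609. -225.] (76, 55) -89.6
done1 0.51 [352. 168.] [ 614. -334.] (77, 47) -89.2
carton1 0.33 [250. 170.] [612.  49.] (321, 58) 89.3
s6 [192.2, 219.8, 247.5, 274.9, 302.1] [112.0, 136.0, 189.6, 214.0]
s10 [203.8, 231.7, 259.4, 287.2, 314.2] [112.1, 134.9, 189.1, 213.2]
s15 [203.8, 231.7, 259.3, 287.1, 314.1] [112.1, 136.2, 186.9, 210.5]
```

```bash
python3 -c "
from h import *
print(env.sign_off())"
```

```text
the job is handed in; nothing more can be done
None
```

The job is handed in at about 88 s: both finished cartons in the tray, all three glued cartons in the trough, bar at its stop, handle let go a quarter turn past touch, label scanned, scanner back on its mat. The touch point and scan aim are measured estimates, the read itself gave no confirmation, and I viewed 16 pictures where 14 were allowed.

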